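Isolate the key machine for service and clear the bench

TASK

The key machine is due for service: first turn the red isolator handle fully to off, then swing its yellow lockout hasp fully out. After that pull open the top drawer of the blue drawer unit by its handle, fetch the brass lockout padlock out of it and lay it flat in the tray at the foot of the isolator, put every lock cylinder that lies on the bench into the drawer, and push the drawer fully shut. Leave the black padlock and the roll of tape where they are.

Things in the scene. Friction and masses are not known exactly. Their poses are not given: they have to be found in the camera images.
- isolator_handle (a joint): angle of the red isolator handle, rad: 0 = on (bar points up the slope), 1.571 = fully off (bar points to the isolator's left, +y), at a stop; turns counter-clockwise seen from above the panel. Friction 0.12 N m, stays where left. Locked in off while the hasp is out.
- handle_grip (a point): point on the red handle's axis at half the height of its bar. Bar 76 x 16 mm, 26 mm high, centred on the axis; underside 20 mm, top 46 mm above the panel. Own axes turn with it: x along the bar (pointer end), y across it, z along the axis, out of the panel; that axis leans 20 degrees from vertical towards -x of isolator.
- hasp (a joint): angle of the lockout hasp, rad: 0 = stowed, 1.396 = fully out, at a stop; it swings counter-clockwise seen from above the panel. Light friction (0.025 N m), stays where it is left. Its tooth enters a notch in the handle's cam only when the handle is off; otherwise it jams at about 1.1.
- hasp_tab (a point): centre of the hasp's upright yellow tab with the padlock hole: 24 mm long (radially), 8 mm thick (along the swing), from 5 to 29 mm above the panel. This point is 17 mm above the panel. Its z axis stands square on the panel, parallel to the handle's axis; it turns with the hasp.
- hasp_pivot (a point): point on the hasp's swing axis, at the panel's surface, 50 mm from the tab's centre; z is the swing axis. The swing is right-handed about z.
- isolator: fixed grey console, 204 mm deep (x), 110 wide (y); origin at the centre of its underside on the bench; front faces -x, y to its left, z up. Panel slopes from 22 mm high (x = -26 mm) to 69 mm (x = 102), tray before it. The handle's axis leaves the panel at x 64, y 12, height 55 mm, the hasp's at x 36, y -15, height 45. Swung out, the tab stands over the console's right edge.
- tray (a point): centre of the floor of the padlock tray at the isolator's foot, 3 mm above the bench; axes as isolator. Inside it is 73 mm (x) by 104 mm (y), with a rim 10 mm above the bench at the front and the sides and the console's 22 mm high front edge behind.
- drawer (a joint): how far the top drawer is pulled out, m: 0 = shut, 0.17 = stop; about 1.5 N of friction, stays where it is left.
- drawer_grip (a point): middle of the top drawer's round bar handle: bar 11 mm thick, 80 mm long along y, 29 mm of free gap between it and the drawer's front; 28 mm below the unit's top. Moves with the drawer, axes as drawer_unit.
- drawer_floor (a point): point on the top drawer's inner floor, midway between its walls, 145 mm behind (x) and 30 mm below the handle's bar; moves with it, axes as drawer_unit. Inside: x -96 to 96 mm, y -46 to 46 mm; walls rise 44 mm, the front 52 mm over the floor. Pulled out by q mm, it is open above for x < q - 100. Things in it must lie lower than its walls to let it shut.
- drawer_unit: fixed blue steel drawer unit, 220 mm deep (x), 116 mm wide (y), 118 mm high; origin at the centre of its underside on the bench; its front faces -x, y to its left, z up. The lower drawer is locked. Fixed machines stand close on both sides of it, up to 290 mm high; an aluminium strip 11 mm high runs along the bench's front edge.
- lockout_padlock: brass padlock lying flat in the top drawer, 59 x 40 x 15 mm, 0.18 kg; origin at the centre of its underside; the body is at x = -30 to 5 mm, y = -20 to 20 mm, 14 mm high, grasp it across y at about x = -12 mm; the shackle points to +x.
- cylinder_short: brass-coloured lock cylinder lying on its side, 61 mm long (own y), 32 mm wide (own x, from -14 to 17 mm), 21 mm high (grip it in the lower 16 mm); origin on its underside; 0.16 kg. May be absent.
- cylinder_mid: silver lock cylinder lying on its side, 66 mm long (own y), 32 mm wide (own x, from -14 to 18 mm), 21 mm high (grip it in the lower 16 mm); origin on its underside; 0.16 kg. May be absent.
- cylinder_long: silver lock cylinder lying on its side, 71 mm long (own y), 32 mm wide (own x, from -14 to 18 mm), 21 mm high (grip it in the lower 16 mm); origin on its underside; 0.16 kg. May be absent.
- black_padlock: bystander: black padlock lying on the bench, 74 x 50 x 18 mm; origin at the centre of its underside; leave it.
- tape_roll: bystander: roll of tape, 58 mm across, 20 mm high, lying on top of the drawer unit; origin at the centre of its underside; leave it.
Mind the look-alikes: they are no part of the job. Leave any brown look-alike of the cylinder_long alone.

How it is judged:
By the outcome, as a careful person would: the job done as asked, in the order asked, and still so for the second after the job is handed in, with the robot touching nothing.
Of cylinder_short, cylinder_mid, cylinder_long only 2 to 3 are there at a start; the rules pass over those that are not, and their reading is None.
At some moment in a run one of cylinder_short, cylinder_mid may be knocked a few centimetres aside while the robot is not near it.
Once in a run the grip may slacken for a moment while it holds something.
It also fails if it takes over 210 s, if anything falls off the work surface, if the arm or the gripper's body presses on something with over 40 N, if the wrist force passes 120 N, or if a joint passes its speed limit or range.

ROBOT

A 6-joint arm with a two-finger parallel gripper is mounted at the origin on a cart in front of the work surface, level with it; the furniture and walls round the work are solid. World frame = base frame: x ahead of the robot, y to its left, z up, the work surface at z = 0. Lengths are in m, angles in rad, forces in N, time in s.
With the tool pointing down it reaches from about 0.275 to 1 m from the base axis. Payload 8.4 kg.
Tool frame: the origin (TCP) lies at the very end of the fingers, on their centre line; the grasp point (between the pads) lies 19 mm behind it; z points along the fingers, y is the line along which they close (so a half turn about z gives the same grasp; the last joint's range is limited). The gripper opens to 85 mm and grips with 20 to 120 N. Pads are 22 mm wide; open, the fingers measure 114 mm over their backs; the gripper's body (76 mm by 85 mm) begins 54 mm behind the grasp point. The pads swing forward as they close: fully open they stand 13 mm farther back than shut.
Start: joints at [-1.337, 0.353, 1.633, -0, 1.155, -0.002], TCP at [0.146, -0.608, 0.208] pointing down, gripper open.
Joint ranges: [-2.63, 2.63], [-0.92, 2.1], [0.06, 2.66], [-1.3, 4.44], [0, 2.69], [-3.02, 3.02]. Speed limits (rad/s): [2.22, 2.22, 2.79, 3.14, 3.14, 3.14].

INTERFACE

Orientations are given as a unit quaternion [x, y, z, w].
In Python, from cell import env gives the robot as it stands.
- The arm moves only by the tool step_arm, never from a script. Its argument "increments" is a list of rows, each a list of 5 numbers: the shift along the tool's x, y, z in mm, then the turn about the tool's z in rad, then the opening, from 0 (shut) to 1 (fully open). In form: [[x, y, z, yaw, gripper], ...]. A call has exactly 8 rows; each row is the pose to reach, as a shift and turn from the pose commanded when the call began, along the tool's axes at that moment; what a row does not reach only later rows make up. A row lasts 1/12 s, in which the tool goes at most 41.7 mm and 7.16 degrees, less where a joint would pass 70% of its speed; a pose out of reach is approached as far as the arm can. A call with a gripper value outside its range is refused whole. The fingers move at their own pace and stop on an object; "newtons" is the grip in N (left out, the last holds). Time passes only in rows, so rows that repeat a pose let the fingers close, or fill a call up. It gives the time, the measured TCP pose, the force, the opening and the grip force at its end, in the units of the state.
- env.observe(): the state, without advancing time (a new reading comes with each control period).
- env.get_image(name): name is "scene" or "top" or "wrist"; returns (picture, depth): 400x640x3 uint8, red, green, blue; 400x640 float32, m along the optical axis (not along the pixel's ray), 0 where there is no reading.
- env.camera_info(name): a dict with "K" (3x3 intrinsics, pixels), "world_to_cam" (4x4, takes a point from world to camera coordinates). Camera axes: x right, y up, looking along -z (the intrinsics and any distortion apply to the point x, -y, -z); pixel columns grow to the right and rows downward; lengths in m; the calibration is good to about 2 mm. A picture is of the moment at which its call begins: read the wrist's pose just before it. camera_info takes no time and is no camera call; for the wrist camera it gives the pose at the moment of the call.
- env.sign_off(): hands the job in; it is judged then, once.
The state is a dict: "t": time; "joint_pos": joint angles; "qvel": joint speeds; "joint_efforts": joint torques, N m; "tcp_pos": TCP position; "ee_rot": TCP orientation; "force": force on the tool from outside, world axes, zero at the start; "moment": the same for the moment, N m; "finger_gap": opening from 0.0 (shut) to 1.0 (fully open); "grip_force": force on a finger pad.
Only numpy, scipy, OpenCV 4.12 (cv2) and the standard library are available. Lean on these libraries where they do the work, as an engineer would, in place of code of your own. Each camera call takes 0.05 s, during which the arm holds its last target. There are 200 camera calls.

## Working session

There is one attempt and no reset: what is moved stays moved. The work goes in short steps, Python scripts to look and compute and a tool call to move; the robot and the scene stay as the last step left them, time stands still between calls to the robot, and variables do not carry over. Pictures are saved under pics/ and viewed, at most 14 in all, crops included, and the job is handed in when it is done.

Besides the shell and the picture viewer there is one more tool, called after "Emit:" as name(argument=value, ...) on one line, values as JSON. step_arm: Moves the arm, as the interface text tells. Its arguments: {"type":"object","properties":{"increments":{"type":"array","items":{"type":"array","items":{"type":"number"}}},"newtons":{"type":"number"}},"required":["increments"]}

```bash
mkdir -p pics; ls
cat > h.py <<'E'
import numpy as np, cv2
from cell import env
def shot(n,save=None):
    ci=env.camera_info(n); im,d=env.get_image(n)
    if save: cv2.imwrite(f'pics/{save}.png',im[:,:,::-1])
    return im,d,np.array(ci['K']),np.array(ci['world_to_cam']),ci
def pts(d,K,T):
    v,u=np.mgrid[:d.shape[0],:d.shape[1]]
    x=(u-K[0,2])/K[0,0]*d; y=(v-K[1,2])/K[1,1]*d
    c=np.stack([x,-y,-d,np.ones_like(d)],-1)
    return (c@np.linalg.inv(T).T)[...,:3]
def plane(u,v,z,K,T):
    Ti=np.linalg.inv(T); o=Ti[:3,3]; r=Ti[:3,:3]@np.array([(u-K[0,2])/K[0,0],-(v-K[1,2])/K[1,1],-1])
    return o+r*(z-o[2])/r[2]
E
python3 - <<'E'
from h import *
print(env.observe())
for n in('scene','top'):
    im,d,K,T,ci=shot(n,n+'1'); print(ci)
    np.savez(n+'1.npz',im=im,d=d,K=K,T=T)
E
```

```text
pics
{'t': 0.0, 'joint_pos': array([-1.33739368e+00,  3.53649539e-01,  1.63412626e+00, -1.01088502e-05,
        1.15519271e+00, -2.38075558e-03]), 'qvel': array([ 8.43018146e-04,  6.78361863e-04, -7.99254631e-04, -1.10937031e-04,
       -1.10280543e-03,  6.75523847e-05]), 'joint_efforts': array([ 8.23314567e-04, -6.05236173e+01, -3.42064941e+01, -1.12807620e-04,
        9.31434974e-03,  7.47473017e-07]), 'tcp_pos': array([ 0.14589545, -0.60721756,  0.2071642 ]), 'ee_rot': array([ 9.93058343e-01,  1.17620808e-01, -8.38785153e-05, -6.82810425e-04]), 'force': array([-0.22276242, -0.23429004, -0.48656995]), 'moment': array([ 0.00482322,  0.02787497, -0.00875133]), 'grip_force': 0.0, 'finger_gap': 0.9985643652593416}
{'K': array([[462.18229463,   0.        , 319.9404423 ],
       [  0.        , 462.18229463, 207.36285586],
       [  0.        ,   0.        ,   1.        ]]), 'world_to_cam': array([[ 0.65700081, -0.75347179,  0.02510382, -0.48425288],
       [ 0.30898772,  0.29950135,  0.90267687, -0.24270869],
       [-0.68766018, -0.58530267,  0.42958615, -1.08950497],
       [ 0.        ,  0.        ,  0.        ,  1.        ]])}
{'K': array([[488.16481827,   0.        , 309.08733378],
       [  0.        , 488.16481827, 201.99636639],
       [  0.        ,   0.        ,   1.        ]]), 'world_to_cam': array([[ 0.0015058 , -0.99984213, -0.01770434, -0.0728973 ],
       [ 0.98489729, -0.00158239,  0.17313239, -0.60900793],
       [-0.17313308, -0.01769766,  0.98473942, -1.37462727],
       [ 0.        ,  0.        ,  0.        ,  1.        ]])}
```

View pics/top1.png

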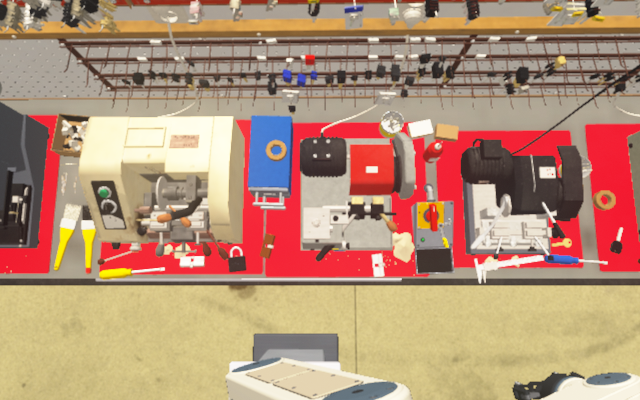

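View pics/scene1.png

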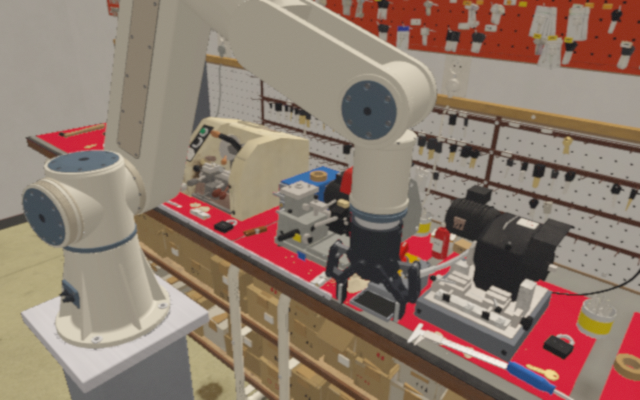

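Run:
```python
from h import *
f=np.load('top1.npz'); im=f['im'][:,:,::-1]
a=cv2.resize(im[105:290,215:475],(780,555),interpolation=cv2.INTER_CUBIC)
cv2.imwrite('pics/c1.png',a)
f2=np.load('scene1.npz');b=cv2.resize(f2['im'][150:320,180:430,::-1],(800,544),interpolation=cv2.INTER_CUBIC);cv2.imwrite('pics/c2.png',b)
P=pts(f['d'],f['K'],f['T'])
for u,v in [(270,130),(270,180),(254,120),(291,120),(251,190),(290,190),(275,150),(270,204),(268,245),(236,262),(430,215),(435,262),(418,262),(452,262),(403,245),(378,265),(350,265),(445,240),(432,190),(380,210)]: print(u,v,P[v,u].round(3))
```

```text
270 130 [0.808 0.038 0.116]
270 180 [0.662 0.037 0.111]
254 120 [0.838 0.085 0.118]
291 120 [ 0.838 -0.022  0.114]
251 190 [0.633 0.09  0.111]
290 190 [ 0.644 -0.017  0.058]
275 150 [0.747 0.023 0.12 ]
270 204 [0.595 0.037 0.1  ]
268 245 [0.487 0.049 0.013]
236 262 [0.436 0.142 0.02 ]
430 215 [ 0.566 -0.416  0.084]
435 262 [ 0.437 -0.443  0.005]
418 262 [ 0.437 -0.393  0.005]
452 262 [ 0.437 -0.493  0.005]
403 245 [ 0.487 -0.35   0.013]
378 265 [ 0.429 -0.276  0.002]
350 265 [ 0.429 -0.193  0.   ]
445 240 [ 0.497 -0.462  0.059]
432 190 [ 0.649 -0.438  0.029]
380 210 [ 0.572 -0.268  0.138]
```

View pics/c1.png

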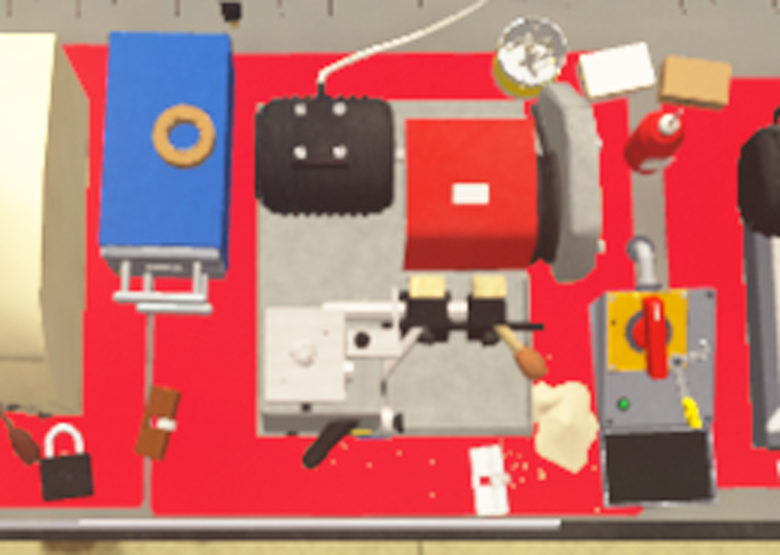

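View pics/c2.png

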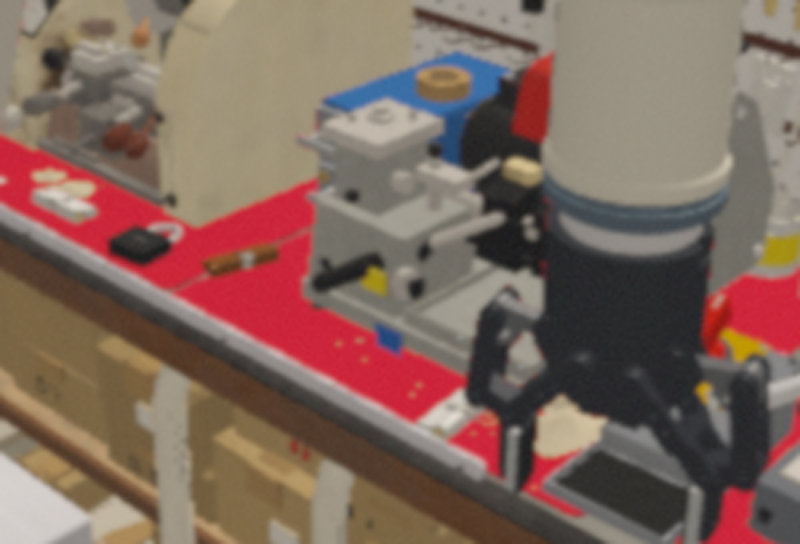

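Run:
```python
from h import *
f=np.load('top1.npz'); im=f['im'];d=f['d'];K=f['K'];T=f['T']
P=pts(d,K,T); hsv=cv2.cvtColor(im,cv2.COLOR_RGB2HSV)
def rect(m,z,name,mn=30):
    cs,_=cv2.findContours(m.astype(np.uint8),cv2.RETR_EXTERNAL,cv2.CHAIN_APPROX_NONE)
    for c in cs:
        if cv2.contourArea(c)<mn: continue
        w=np.array([plane(*p,z,K,T)[:2] for p in c[:,0]],np.float32)
        r=cv2.minAreaRect(w*1000); px=c[:,0].mean(0)
        print(name,px.round(),np.round(r[0]),np.round(r[1]),round(r[2],1), im[int(px[1]),int(px[0])])
roi=np.zeros(d.shape,bool); roi[245:280,405:465]=1
rect((hsv[...,2]<70)&roi,.003,'tray')
rect((hsv[...,0]>100)&(hsv[...,0]<125)&(hsv[...,1]>130)&(P[...,2]>.1),.118,'unit',300)
red=((hsv[...,0]<8)|(hsv[...,0]>170))&(hsv[...,1]>150)
b=(P[...,0]>.40)&(P[...,0]<.62)&(P[...,1]>-.62)&(P[...,1]<.5)&(P[...,2]<.035)&~red
rect(b,.015,'obj',25)
# yellow hasp, handle
y=(P[...,0]>.4)&(P[...,0]<.62)&(P[...,1]>-.5)&(P[...,1]<-.38)
rect(y&(hsv[...,0]>22)&(hsv[...,0]<33)&(hsv[...,1]>150),.05,'yel',3)
rect(y&red&(P[...,2]>.06),.095,'han',10)
# heights: near isolator and unit
for x0 in np.arange(.42,.8,.04):
    print(round(x0,2),[int(1000*np.max(P[...,2][(abs(P[...,0]-x0)<.02)&(abs(P[...,1]-y0)<.015)],initial=-1)) for y0 in np.arange(-.57,.2,.03)])
```

```text
tray [434. 260.] [ 443. -440.] [65. 97.] 0.1 [65 53 48]
unit [270. 151.] [746.  37.] [115. 207.] 88.2 [205 161 110]
obj [139. 271.] [410. 430.] [ 20. 151.] 1.4 [250 247 243]
obj [378. 264.] [ 432. -275.] [62. 38.] 4.6 [234  74  78]
obj [189. 258.] [444. 284.] [44. 94.] 0.0 [252 250 245]
obj [236. 260.] [448. 143.] [72. 48.] 7.0 [73 55 51]
obj [167. 248.] [476. 346.] [23. 33.] 86.6 [246 234 191]
obj [206. 239.] [506. 233.] [39. 15.] 90.0 [133 110  95]
obj [167. 239.] [506. 347.] [32. 14.] 80.6 [152 136 122]
obj [152. 239.] [504. 393.] [38. 21.] 85.2 [146 131 117]
obj [366. 232.] [ 530. -247.] [ 92. 136.] 0.0 [201 191 175]
obj [239. 254.] [445. 143.] [169. 410.] 33.9 [240  75  83]
obj [425. 249.] [ 494. -415.] [430. 192.] 71.3 [108  99  96]
obj [471. 235.] [ 527. -543.] [176.  74.] 25.3 [124 118 121]
obj [387. 204.] [ 608. -304.] [15. 27.] 88.6 [197 187 171]
obj [311. 217.] [ 547. -110.] [127. 151.] 89.4 [241 232 220]
yel [445. 242.] [ 491. -463.] [28. 12.] 11.4 [247 227   0]
yel [422. 222.] [ 549. -397.] [46. 23.] 43.5 [237 179   0]
yel [441. 214.] [ 572. -454.] [40. 13.] 7.7 [236 177
[... 694 characters left out ...]
 122, 189, 187, 190, 8, 99, 100, 99, 97, 257, 258, 256]
0.62 [205, 206, 205, 74, 73, 72, 74, 228, 234, 237, 242, 240, 240, 242, 38, 35, 35, 40, 71, 116, 115, 122, 118, 257, 258, 260]
0.66 [237, 235, 237, 227, 33, 35, 7, 236, 237, 243, 247, 246, 246, 244, 107, 107, 109, 99, 121, 125, 126, 129, 125, 259, 259, 258]
0.7 [263, 265, 261, 227, 7, 7, 6, 237, 238, 246, 245, 245, 244, 244, 149, 181, 181, 152, 123, 143, 136, 126, 124, 254, 258, 256]
0.74 [261, 263, 262, 208, 125, 112, 6, 227, 230, 240, 240, 240, 242, 240, 154, 181, 181, 151, 122, 143, 143, 136, 125, 246, 245, 245]
0.78 [10, 8, 7, 8, 148, 112, 8, 178, 187, 127, 36, 35, 35, 137, 148, 180, 179, 145, 124, 142, 142, 124, 126, 234, 234, 234]
```

```bash
cat >> h.py <<'E'
from scipy.spatial.transform import Rotation as Ro
def inc(targets,o=None):
    """targets: world mm (x,y,z,yawdeg of tool x) -> increments"""
    o=o or env.observe(); R=Ro.from_quat(o['ee_rot']).as_matrix(); p=o['tcp_pos']*1000
    y0=np.arctan2(R[1,0],R[0,0])
    Z=np.array([[np.cos(y0),np.sin(y0),0],[np.sin(y0),-np.cos(y0),0],[0,0,-1]])
    print('t',round(o['t'],2),'tcp',p.round(1),'yaw',round(np.degrees(y0),1),'gap',round(o['finger_gap'],3),'F',o['force'].round(1))
    for t in targets:
        s=Z.T@(np.array(t[:3])-p); dy=(y0-np.radians(t[3])+np.pi)%(2*np.pi)-np.pi
        print(t,'->',s.round(0).tolist(),round(dy,3))
E
python3 -c "
from h import *
inc([(450,-440,280,0)])"
```

```text
t 0.1 tcp [ 145.9 -607.2  207.2] yaw 13.5 gap 0.997 F [-0.1  0.  -0.8]
(450, -440, 280, 0) -> [335.0, -92.0, -73.0] 0.236
```

Emit:
step_arm(increments=[[37, -10, -9, 0.03, 0.0], [74, -20, -18, 0.06, 0.0], [111, -30, -27, 0.09, 0.0], [148, -40, -36, 0.12, 0.0], [186, -50, -45, 0.15, 0.0], [223, -60, -54, 0.18, 0.0], [260, -70, -63, 0.21, 0.0], [297, -80, -70, 0.236, 0.0]])

```text
t: 0.77
tcp_pos: [0.4176, -0.4593, 0.2784]
ee_rot: [1.0, -0.001, 0.0, 0.0]
force: [0.4, -0.5, 0.1]
finger_gap: 0.001
grip_force: 0.0
```

Run:
```python
from h import *
im,d,K,T,ci=shot('wrist','w1'); print(ci)
np.savez('w1.npz',im=im,d=d,K=K,T=T); print((-T[:3,:3].T@T[:3,3]).round(3))
```

```text
{'K': array([[280.40461098,   0.        , 322.89044251],
       [  0.        , 280.40461098, 201.29493461],
       [  0.        ,   0.        ,   1.        ]]), 'world_to_cam': array([[-1.99188785e-03, -9.99997496e-01,  1.02038892e-03,
        -4.59622728e-01],
       [ 9.62567098e-01, -2.19389194e-03, -2.71034628e-01,
        -3.49408862e-01],
       [ 2.71036187e-01,  4.42322215e-04,  9.62569057e-01,
        -5.58720548e-01],
       [ 0.00000000e+00,  0.00000000e+00,  0.00000000e+00,
         1.00000000e+00]])}
[ 0.487 -0.46   0.444]
```

View pics/w1.png

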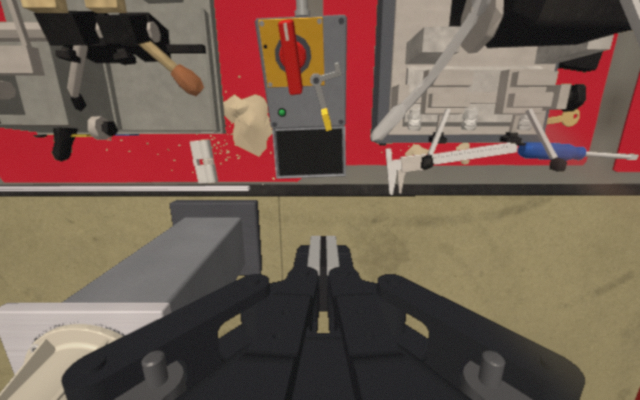

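Run:
```python
from h import *
f=np.load('w1.npz'); im=f['im'];d=f['d'];K=f['K'];T=f['T'];P=pts(d,K,T)
hsv=cv2.cvtColor(im,cv2.COLOR_RGB2HSV)
def rect(m,z,name,mn=20):
    cs,_=cv2.findContours(m.astype(np.uint8),cv2.RETR_EXTERNAL,cv2.CHAIN_APPROX_NONE)
    for c in cs:
        if cv2.contourArea(c)<mn: continue
        w=np.array([plane(*p,z,K,T)[:2] for p in c[:,0]],np.float32)
        r=cv2.minAreaRect(w*1000); px=c[:,0].mean(0)
        print(name,px.round(),np.round(r[0]),np.round(r[1]),round(r[2],1),'box',cv2.boxPoints(r).round().astype(int).tolist())
v,u=np.mgrid[:400,:640]
rect((hsv[...,2]<70)&(u>265)&(u<352)&(v>110)&(v<180),.003,'tray',300)
red=((hsv[...,0]<8)|(hsv[...,0]>170))&(hsv[...,1]>150)
R=(u>255)&(u<350)&(v<200)
rect(red&R&(P[...,2]>.075),.098,'handle')
rect(R&(hsv[...,0]>22)&(hsv[...,0]<33)&(hsv[...,1]>150)&(v>95),.06,'tab',8)
for a,b,z in [(258,17,.069),(343,14,.069),(274,127,.022),(344,127,.022),(317,80,.05)]: print(a,b,plane(a,b,z,K,T).round(3), P[b,a].round(3))
rect((u>180)&(u<225)&(v>130)&(v<185)&~red&(P[...,2]>.008),.018,'cyl')
```

```text
tray [310. 152.] [ 442. -440.] [ 69. 101.] 2.0 box [[406, -390], [410, -492], [478, -489], [475, -388]]
handle [290.  56.] [ 556. -424.] [75. 20.] 3.1 box [[518, -416], [519, -437], [594, -433], [593, -412]]
tab [326. 119.] [ 491. -465.] [28.  8.] 16.1 box [[476, -465], [478, -473], [505, -465], [503, -457]]
258 17 [ 0.606 -0.385  0.069] [ 0.628 -0.371 -0.001]
343 14 [ 0.609 -0.484  0.069] [ 0.631 -0.489 -0.001]
274 127 [ 0.48  -0.39   0.022] [ 0.48  -0.389  0.021]
344 127 [ 0.48  -0.491  0.022] [ 0.48  -0.492  0.011]
317 80 [ 0.54  -0.453  0.05 ] [ 0.539 -0.453  0.054]
cyl [202. 162.] [ 429. -278.] [65. 31.] 5.2 box [[396, -266], [398, -297], [463, -291], [460, -260]]
cyl [202. 132.] [ 473. -283.] [64.  3.] 89.9 box [[472, -315], [475, -315], [475, -251], [472, -251]]
```

Emit:
step_arm(increments=[[22, -14, 30, 0, 0], [44, -28, 60, 0, 0], [66, -42, 89, 0, 0], [89, -55, 118, 0, 0], [111, -69, 148, 0, 0], [111, -69, 170, 0, 0], [111, -69, 190, 0, 0], [111, -69, 208, 0, 0]])

```text
t: 1.48
tcp_pos: [0.5267, -0.3906, 0.0676]
ee_rot: [1.0, 0.001, -0.001, -0.001]
force: [-0.1, 0.6, -0.0]
finger_gap: -0.0
grip_force: 0.0
```

```bash
cat >> h.py <<'E'
def iso(x,y,z,a=2.5,o=(504.5,-437.3)):
    c,s=np.cos(np.radians(a)),np.sin(np.radians(a)); return o[0]+c*x-s*y,o[1]+s*x+c*y,z
E
python3 - <<'E'
from h import *
L=[]
for th in (0,15,30,45,60,75,90):
    t=np.radians(th);e=np.array([.94,0,.342]);y=np.array([0,1.,0]);c=np.array([52.7,12,86])
    ly=-np.sin(t)*e+np.cos(t)*y; r=14.5*np.cos(t)**2+11*np.sin(t)**2
    p=c-28*(np.cos(t)*e+np.sin(t)*y)+(8+r)*ly
    w=iso(p[0],p[1],70+8*np.sin(t)); L.append((*np.round(w),0))
inc(L)
E
```

```text
t 1.48 tcp [ 526.7 -390.6   67.6] yaw 0.1 gap -0.0 F [-0.1  0.6 -0. ]
(np.float64(529.0), np.float64(-402.0), np.float64(70.0), 0) -> [2.0, 11.0, -2.0] 0.001
(np.float64(525.0), np.float64(-410.0), np.float64(72.0), 0) -> [-2.0, 19.0, -4.0] 0.001
(np.float64(523.0), np.float64(-420.0), np.float64(74.0), 0) -> [-4.0, 29.0, -6.0] 0.001
(np.float64(524.0), np.float64(-430.0), np.float64(76.0), 0) -> [-3.0, 39.0, -8.0] 0.001
(np.float64(528.0), np.float64(-439.0), np.float64(77.0), 0) -> [1.0, 48.0, -9.0] 0.001
(np.float64(533.0), np.float64(-446.0), np.float64(78.0), 0) -> [6.0, 55.0, -10.0] 0.001
(np.float64(540.0), np.float64(-452.0), np.float64(78.0), 0) -> [13.0, 61.0, -10.0] 0.001
```

Emit:
step_arm(increments=[[0, 11, -2, 0, 0], [-2, 19, -4, 0, 0], [-4, 29, -6, 0, 0], [-3, 39, -8, 0, 0], [1, 48, -9, 0, 0], [4, 55, -10, 0, 0], [8, 59, -10, 0, 0], [8, 59, -10, 0, 0]])

```text
t: 2.15
tcp_pos: [0.5362, -0.4519, 0.0804]
ee_rot: [1.0, -0.0, 0.001, 0.001]
force: [-0.6, 0.1, -0.3]
finger_gap: -0.002
grip_force: 0.0
```

Emit:
step_arm(increments=[[1, 0, 0, 0, 0], [2, 0, 0, 0, 0], [3, 0, 0, 0, 0], [4, 0, 0, 0, 0], [5, 0, 0, 0, 0], [6, 0, 0, 0, 0], [6, 0, 0, 0, 0], [6, 0, 0, 0, 0]])

```text
t: 2.82
tcp_pos: [0.5411, -0.4505, 0.0799]
ee_rot: [1.0, -0.0, -0.0, -0.0]
force: [0.4, -0.1, -0.2]
finger_gap: -0.0
grip_force: 0.0
```

Run:
```python
from h import *
im,d,K,T,ci=shot('wrist'); a=cv2.resize(im[60:260,200:440,::-1],(720,600),interpolation=cv2.INTER_CUBIC);cv2.imwrite('pics/w2.png',a)
```

```text
(no output)
```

View pics/w2.png

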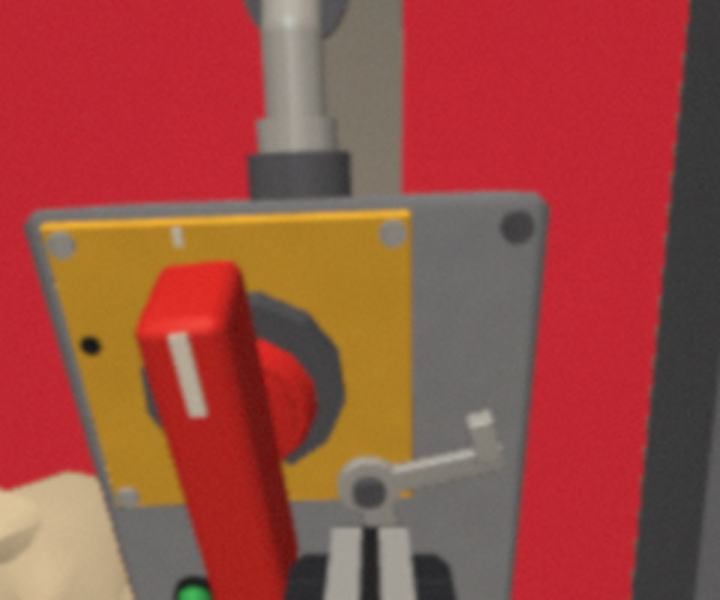

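Run:
```python
from h import *
for n in ('wrist','top'):
    im,d,K,T,ci=shot(n);P=pts(d,K,T)
    hsv=cv2.cvtColor(im,cv2.COLOR_RGB2HSV)
    red=((hsv[...,0]<8)|(hsv[...,0]>170))&(hsv[...,1]>150)
    m=red&(P[...,2]>.075)&(P[...,2]<.12)&(abs(P[...,1]+.43)<.06)&(abs(P[...,0]-.555)<.06)
    r=cv2.minAreaRect((P[m][:,:2]*1000).astype(np.float32)); q=P[m]*1000
    print(n,m.sum(),cv2.boxPoints(r).round().tolist(),q.min(0).round(),q.max(0).round())
```

```text
wrist 3737 [[520.0, -419.0], [522.0, -440.0], [599.0, -433.0], [596.0, -412.0]] [ 520. -438.   75.] [ 597. -413.  120.]
top 53 [[561.0, -428.0], [593.0, -432.0], [595.0, -413.0], [564.0, -409.0]] [ 563. -430.   75.] [ 595. -409.  115.]
```

Emit:
step_arm(increments=[[0, 0, -30, 0, 0], [0, 0, -55, 0, 0], [-2, -20, -55, 0, 0], [-3, -45, -55, 0, 0], [-3, -55, -55, 0, 0], [-3, -55, -35, 0, 0], [-3, -55, -10, 0, 0], [-3, -55, 5, 0, 0]])

```text
t: 3.63
tcp_pos: [0.5376, -0.3949, 0.0732]
ee_rot: [1.0, 0.0, -0.0, -0.0]
force: [-0.6, 0.5, -0.4]
finger_gap: -0.002
grip_force: 0.0
```

Run:
```python
from h import *
L=[]
for th in (0,15,30,45,60,75,90,95):
    t=np.radians(th);e=np.array([.94,0,.342]);y=np.array([0,1.,0]);c=np.array([52.7,12,86])
    ly=-np.sin(t)*e+np.cos(t)*y; r=7.5*np.cos(t)**2+13*np.sin(t)**2
    p=c-22*(np.cos(t)*e+np.sin(t)*y)+(8+r)*ly
    w=iso(p[0],p[1],75+3*np.sin(t)); L.append((*np.round(w).astype(int),0))
inc(L)
```

```text
t 3.63 tcp [ 537.6 -394.9   73.2] yaw 0.0 gap -0.002 F [-0.6  0.5 -0.4]
(np.int64(535), np.int64(-408), np.int64(75), 0) -> [-3.0, 13.0, -2.0] 0.001
(np.int64(532), np.int64(-414), np.int64(76), 0) -> [-6.0, 19.0, -3.0] 0.001
(np.int64(531), np.int64(-421), np.int64(76), 0) -> [-7.0, 26.0, -3.0] 0.001
(np.int64(530), np.int64(-427), np.int64(77), 0) -> [-8.0, 32.0, -4.0] 0.001
(np.int64(531), np.int64(-433), np.int64(78), 0) -> [-7.0, 38.0, -5.0] 0.001
(np.int64(533), np.int64(-440), np.int64(78), 0) -> [-5.0, 45.0, -5.0] 0.001
(np.int64(538), np.int64(-446), np.int64(78), 0) -> [0.0, 51.0, -5.0] 0.001
(np.int64(540), np.int64(-448), np.int64(78), 0) -> [2.0, 53.0, -5.0] 0.001
```

Emit:
step_arm(increments=[[0, 6, 0, 0, 0], [-1, 12, 0, 0, 0], [-2, 17, 0, 0, 0], [-3, 20, 0, 0, 0], [-4, 23, 0, 0, 0], [-5, 26, -1, 0, 0], [-5, 26, -1, 0, 0], [-5, 26, -1, 0, 0]])

```text
t: 4.3
tcp_pos: [0.5332, -0.4219, 0.0763]
ee_rot: [1.0, -0.0, 0.0, 0.0]
force: [0.5, -0.2, -0.9]
finger_gap: -0.002
grip_force: 0.0
```

```bash
cat >> h.py <<'E'
def handle():
    im,d,K,T,ci=shot('wrist');P=pts(d,K,T)
    hsv=cv2.cvtColor(im,cv2.COLOR_RGB2HSV)
    red=((hsv[...,0]<8)|(hsv[...,0]>170))&(hsv[...,1]>150)
    m=red&(P[...,2]>.075)&(P[...,2]<.125)&(abs(P[...,1]+.43)<.065)&(abs(P[...,0]-.555)<.065)
    r=cv2.minAreaRect((P[m][:,:2]*1000).astype(np.float32)); print(m.sum(),cv2.boxPoints(r).round().tolist())
    return im,P
E
python3 - <<'E'
from h import *
im,P=handle()
cv2.imwrite('pics/w3.png',cv2.resize(im[60:300,180:460,::-1],(700,600)))
E
```

```text
2847 [[532.0, -418.0], [534.0, -437.0], [598.0, -431.0], [596.0, -411.0]]
```

View pics/w3.png

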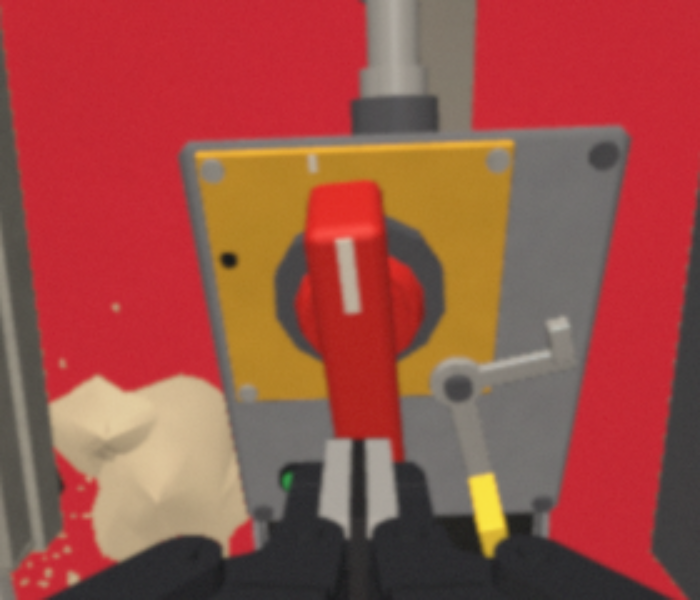

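Run:
```python
from h import *
print(env.observe()['tcp_pos'],env.observe()['force'],env.observe()['joint_efforts'].round(1))
im,d,K,T,ci=shot('wrist');P=pts(d,K,T)*1000
for v in range(150,262,6): print(v,[ (u,*P[v,u].round().astype(int).tolist()) for u in (316,322,332,338)])
```

```text
[ 0.53314505 -0.42159388  0.07617383] [-0.04993485  0.18585386 -0.87539546] [ -0.3 -71.  -30.   -0.   -0.   -0. ]
150 [(316, 590, -419, 107), (322, 590, -422, 108), (332, 590, -427, 108), (338, 586, -432, 68)]
156 [(316, 588, -419, 112), (322, 587, -422, 109), (332, 587, -427, 109), (338, 583, -432, 69)]
162 [(316, 584, -419, 108), (322, 584, -422, 108), (332, 584, -427, 108), (338, 579, -432, 68)]
168 [(316, 581, -419, 107), (322, 581, -422, 107), (332, 581, -427, 107), (338, 576, -432, 73)]
174 [(316, 578, -419, 106), (322, 578, -422, 106), (332, 578, -427, 106), (338, 573, -432, 75)]
180 [(316, 575, -419, 104), (322, 575, -422, 105), (332, 575, -427, 105), (338, 569, -432, 75)]
186 [(316, 602, -422, 241), (322, 572, -422, 104), (332, 571, -427, 103), (338, 565, -432, 74)]
192 [(316, 568, -419, 103), (322, 568, -422, 102), (332, 568, -427, 102), (338, 561, -432, 71)]
198 [(316, 565, -419, 102), (322, 565, -422, 101), (332, 565, -427, 101), (338, 557, -432, 71)]
204 [(316, 561, -419, 100), (322, 561, -422, 99), (332, 561, -427, 100), (338, 560, -431, 96)]
210 [(316, 558, -419, 99), (322, 557, -422, 98), (332, 558, -427, 99), (338, 556, -431, 96)]
216 [(316, 554, -419, 97), (322, 553, -422, 96), (332, 553, -427, 97), (338, 553, -431, 96)]
222 [(316, 549, -419, 96), (322, 550, -422, 97), (332, 550, -427, 96), (338, 549, -431, 95)]
228 [(316, 545, -419, 94), (322, 545, -422, 93), (332, 545, -428, 93), (338, 545, -431, 93)]
234 [(316, 541, -419, 92), (322, 541, -422, 92), (332, 541, -428, 92), (338, 541, -431, 92)]
240 [(316, 544, -419, 109), (322, 545, -422, 110), (332, 544, -427, 108), (338, 537, -431, 91)]
246 [(316, 544, -419, 115), (322, 545, -422, 116), (332, 545, -427, 116), (338, 541, -430, 107)]
252 [(316, 545, -419, 123), (322, 544, -422, 122), (332, 544, -427, 122), (338, 540, -430, 114)]
258 [(316, 545, -419, 129), (322, 544, -422, 128), (332, 544, -427, 128), (338, 540, -430, 120)]
```

Run:
```python
from h import *
f=np.load('w1.npz');K,T=f['K'],f['T'];P=pts(f['d'],K,T)*1000
def proj(p):
    c=T@np.array([*p,1]); return K[0,2]+K[0,0]*c[0]/-c[2], K[1,2]-K[1,1]*c[1]/-c[2]
o=np.array([.4176,-.4593,.2784])
for dz in (0,.01,.02,.03): print(dz,proj(o+[.011,0,dz]),proj(o+[0,0,dz]))
for v in range(228,280,5): print(v,[(u,*P[v,u].round().astype(int).tolist()) for u in (316,330)])
```

```text
0 (np.float64(321.4569212324328), np.float64(219.42560783868893)) (np.float64(321.5155271673183), np.float64(235.82378405767793))
0.01 (np.float64(321.39069515258933), np.float64(225.08409208946193)) (np.float64(321.45383062072517), np.float64(242.32072757352094))
0.02 (np.float64(321.31627150200666), np.float64(231.44299262686187)) (np.float64(321.3846408193833), np.float64(249.6067469054447))
0.03 (np.float64(321.23202780138837), np.float64(238.64093721759895)) (np.float64(321.30650438249035), np.float64(257.83489005210913))
228 [(316, 20, -429, -763), (330, 20, -493, -762)]
233 [(316, -8, -428, -770), (330, -5, -493, -764)]
238 [(316, 429, -457, 309), (330, 429, -464, 309)]
243 [(316, 428, -457, 313), (330, 428, -464, 314)]
248 [(316, 429, -457, 321), (330, 428, -464, 319)]
253 [(316, 429, -457, 326), (330, 429, -463, 326)]
258 [(316, 429, -457, 331), (330, 429, -463, 331)]
263 [(316, 428, -457, 334), (330, 429, -463, 336)]
268 [(316, 429, -457, 340), (330, 429, -463, 339)]
273 [(316, 430, -457, 345), (330, 430, -463, 346)]
278 [(316, 430, -458, 349), (330, 430, -463, 349)]
```

Emit:
step_arm(increments=[[2, -15, 0, 0, 0], [4, -28, 0, 0, 0], [4, -28, 6, 0, 0], [4, -28, 12, 0, 0], [4, -28, 18, 0, 0], [4, -28, 24, 0, 0], [4, -28, 24, 0, 0], [4, -28, 24, 0, 0]])

```text
t: 5.07
tcp_pos: [0.5367, -0.3935, 0.0511]
ee_rot: [1.0, -0.0, -0.001, -0.0]
force: [0.6, -1.5, 0.0]
finger_gap: -0.003
grip_force: 0.0
```

Emit:
step_arm(increments=[[0, 7, 0, 0, 0], [-1, 13, 0, 0, 0], [-2, 17, 0, 0, 0], [-4, 20, 0, 0, 0], [-5, 23, -1, 0, 0], [-6, 26, -2, 0, 0], [-6, 26, -2, 0, 0], [-6, 26, -2, 0, 0]])

```text
t: 5.73
tcp_pos: [0.5295, -0.4188, 0.0531]
ee_rot: [1.0, -0.0, -0.001, -0.001]
force: [-2.7, 4.3, -2.2]
finger_gap: -0.003
grip_force: 2.6
```

Run:
```python
from h import *
handle(); inc([(530,-427,52,0),(533,-440,53,0),(540,-448,53,0)])
```

```text
6927 [[509.0, -421.0], [536.0, -459.0], [600.0, -414.0], [573.0, -376.0]]
t 5.78 tcp [ 529.5 -418.7   53.1] yaw -0.0 gap -0.003 F [-2.7  4.  -2.3]
(530, -427, 52, 0) -> [0.0, 8.0, 1.0] -0.001
(533, -440, 53, 0) -> [3.0, 21.0, 0.0] -0.001
(540, -448, 53, 0) -> [10.0, 29.0, 0.0] -0.001
```

Emit:
step_arm(increments=[[0, 6, 0, 0, 0], [0, 12, -1, 0, 0], [2, 17, -1, 0, 0], [4, 22, -1, 0, 0], [7, 26, -1, 0, 0], [9, 28, -1, 0, 0], [10, 29, -1, 0, 0], [10, 29, -1, 0, 0]])

```text
t: 6.45
tcp_pos: [0.5365, -0.4468, 0.0537]
ee_rot: [1.0, -0.0, -0.004, -0.003]
force: [-14.8, 7.2, 5.4]
finger_gap: -0.003
grip_force: 6.9
```

Run:
```python
from h import *
handle(); print(env.observe()['force'])
```

```text
8133 [[541.0, -479.0], [575.0, -482.0], [582.0, -386.0], [548.0, -384.0]]
[-12.88614774   8.51593979   4.83504798]
```

Emit:
step_arm(increments=[[1, 0, 0, 0, 0], [2, 0, 0, 0, 0], [3, 0, 0, 0, 0], [4, 0, 0, 0, 0], [5, 0, 0, 0, 0], [6, 0, 0, 0, 0], [7, 0, 0, 0, 0], [7, 0, 0, 0, 0]])

```text
t: 7.17
tcp_pos: [0.5373, -0.4467, 0.0536]
ee_rot: [1.0, 0.0, -0.01, -0.004]
force: [-38.6, 6.0, 18.3]
finger_gap: -0.006
grip_force: 19.2
```

Run:
```python
from h import *
im,P=handle(); print(env.observe()['force'],env.observe()['tcp_pos'])
cv2.imwrite('pics/w4.png',cv2.resize(im[60:300,180:460,::-1],(700,600)))
```

```text
8136 [[547.0, -386.0], [548.0, -480.0], [580.0, -480.0], [579.0, -385.0]]
[-38.99907435   5.17978126  18.10014026] [ 0.53728886 -0.44673717  0.0535789 ]
```

View pics/w4.png

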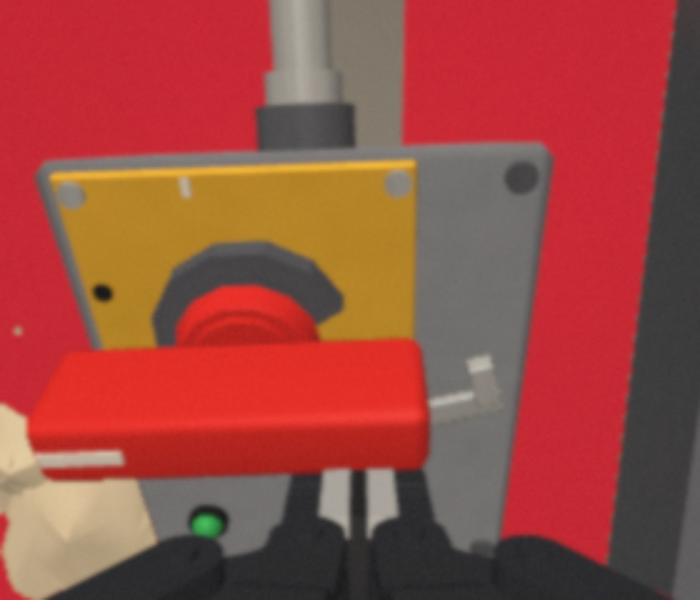

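Emit:
step_arm(increments=[[-6, 0, 0, 0, 0], [-12, 0, -2, 0, 0], [-14, 0, -25, 0, 0], [-14, 0, -50, 0, 0], [-14, 0, -50, 0, 0], [-14, 0, -50, 0, 0], [-14, 0, -50, 0, 0], [-14, 0, -50, 0, 0]])

```text
t: 7.88
tcp_pos: [0.5338, -0.4485, 0.1041]
ee_rot: [1.0, -0.0, -0.0, -0.0]
force: [0.1, 0.7, -0.3]
finger_gap: -0.002
grip_force: 0.0
```

Run:
```python
from h import *
f=np.load('w1.npz');P=pts(f['d'],f['K'],f['T'])*1000
for u,v in [(375,135),(380,135),(385,130),(400,110),(420,85),(440,60),(372,100),(380,60)]: print(u,v,P[v,u].round())
for x0 in range(480,600,20): print(x0,[(y0,int(max(P[...,2][(abs(P[...,0]-x0)<10)&(abs(P[...,1]-y0)<5)],default=-1))) for y0 in range(-560,-485,10)])
L=[]
for b in (14,14,30,45,60,75,85,94,97):
    t=np.radians(b); rad=46-5*np.sin(t)
    r=4+7.5*np.cos(t)**2+11*np.sin(t)**2+(8 if not L else 0)
    x=30.2-rad*.94*np.cos(t)-r*.94*np.sin(t); y=-15-rad*np.sin(t)+r*np.cos(t)
    # swing dir = (+.94 sin, -cos): tool sits opposite
    z=61-17*np.cos(t)+4-28
    L.append(tuple(int(round(v)) for v in iso(x,y,z))+(0,))
inc(L)
```

```text
375 135 [ 473. -519.  118.]
380 135 [ 473. -525.  120.]
385 130 [ 478. -530.  121.]
400 110 [ 499. -543.  128.]
420 85 [ 523. -560.  136.]
440 60 [ 544. -573.  147.]
372 100 [ 518. -532.   12.]
380 60 [ 562. -533.   55.]
480 [(-560, 72), (-550, 62), (-540, 126), (-530, 126), (-520, 121), (-510, 1), (-500, 1), (-490, 26)]
500 [(-560, 134), (-550, 133), (-540, 130), (-530, 126), (-520, 1), (-510, 1), (-500, 0), (-490, 31)]
520 [(-560, 141), (-550, 135), (-540, 55), (-530, 55), (-520, 1), (-510, 1), (-500, 0), (-490, 39)]
540 [(-560, 139), (-550, 63), (-540, 55), (-530, 55), (-520, 1), (-510, 0), (-500, 1), (-490, 46)]
560 [(-560, 126), (-550, 63), (-540, 55), (-530, 54), (-520, 1), (-510, 0), (-500, 0), (-490, 53)]
580 [(-560, 126), (-550, 62), (-540, 55), (-530, 55), (-520, 1), (-510, 1), (-500, 1), (-490, 61)]
t 7.88 tcp [ 533.8 -448.5  104.1] yaw -0.0 gap -0.002 F [ 0.1  0.7 -0.3]
(490, -445, 21, 0) -> [-44.0, -3.0, 83.0] -0.0
(492, -452, 21, 0) -> [-42.0, 4.0, 83.0] -0.0
(495, -464, 22, 0) -> [-39.0, 16.0, 82.0] -0.0
(499, -473, 25, 0) -> [-35.0, 25.0, 79.0] -0.0
(506, -481, 28, 0) -> [-28.0, 33.0, 76.0] -0.0
(513, -488, 33, 0) -> [-21.0, 40.0, 71.0] -0.0
(520, -491, 36, 0) -> [-14.0, 43.0, 68.0] -0.0
(526, -493, 38, 0) -> [-8.0, 45.0, 66.0] -0.0
(528, -494, 39, 0) -> [-6.0, 46.0, 65.0] -0.0
```

Emit:
step_arm(increments=[[-22, -6, 0, 0, 0], [-43, -6, 0, 0, 0], [-44, -6, 25, 0, 0], [-44, -6, 50, 0, 0], [-44, -6, 70, 0, 0], [-44, -6, 83, 0, 0], [-44, -6, 83, 0, 0], [-44, -6, 83, 0, 0]])

```text
t: 8.55
tcp_pos: [0.4897, -0.4422, 0.021]
ee_rot: [1.0, -0.0, -0.001, -0.001]
force: [0.4, -0.0, 0.4]
finger_gap: -0.004
grip_force: 0.0
```

Run:
```python
from h import *
inc([(492, -452, 21,0),(495, -464, 22,0),(499,-473,25,0),(506,-481,28,0),(513,-488,33,0),(520,-491,36,0),(526,-493,38,0)])
```

```text
t 8.55 tcp [ 489.7 -442.2   21. ] yaw -0.0 gap -0.004 F [ 0.4 -0.   0.4]
(492, -452, 21, 0) -> [2.0, 10.0, 0.0] -0.0
(495, -464, 22, 0) -> [5.0, 22.0, -1.0] -0.0
(499, -473, 25, 0) -> [9.0, 31.0, -4.0] -0.0
(506, -481, 28, 0) -> [16.0, 39.0, -7.0] -0.0
(513, -488, 33, 0) -> [23.0, 46.0, -12.0] -0.0
(520, -491, 36, 0) -> [30.0, 49.0, -15.0] -0.0
(526, -493, 38, 0) -> [36.0, 51.0, -17.0] -0.0
```

Emit:
step_arm(increments=[[2, 10, 0, 0, 0], [4, 17, -1, 0, 0], [6, 24, -2, 0, 0], [9, 31, -4, 0, 0], [12, 35, -6, 0, 0], [16, 39, -8, 0, 0], [20, 43, -10, 0, 0], [23, 46, -12, 0, 0]])

```text
t: 9.22
tcp_pos: [0.5137, -0.4891, 0.0342]
ee_rot: [1.0, -0.0, 0.0, 0.0]
force: [-0.8, 0.8, -0.3]
finger_gap: 0.001
grip_force: 0.4
```

Emit:
step_arm(increments=[[3, 2, -1, 0, 0], [6, 3, -2, 0, 0], [8, 4, -3, 0, 0], [10, 5, -4, 0, 0], [12, 5, -4, 0, 0], [14, 5, -5, 0, 0], [14, 5, -5, 0, 0], [14, 5, -5, 0, 0]])

```text
t: 9.88
tcp_pos: [0.5201, -0.4915, 0.0363]
ee_rot: [1.0, 0.0, -0.006, -0.003]
force: [-22.4, 1.1, 0.8]
finger_gap: -0.002
grip_force: 11.3
```

Run:
```python
from h import *
im,d,K,T,ci=shot('wrist');P=pts(d,K,T)
o=env.observe();print(o['tcp_pos'],o['force'])
cv2.imwrite('pics/w5.png',cv2.resize(im[100:300,200:500,::-1],(750,500)))
```

```text
[ 0.52004899 -0.49148717  0.03626921] [-22.33885543   0.22574844  -0.39590233]
```

View pics/w5.png

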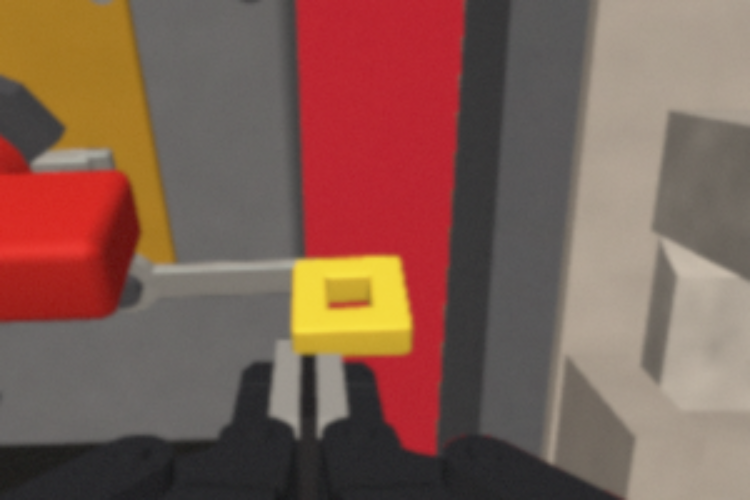

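Emit:
step_arm(increments=[[-15, 0, 0, 0, 0], [-30, 0, -10, 0, 0], [-45, -5, -45, 0, 0], [-60, -10, -85, 0, 0], [-75, -15, -125, 0, 0], [-90, -25, -165, 0, 0], [-100, -40, -200, 0, 0], [-100, -70, -225, 0, 0]])

```text
t: 10.6
tcp_pos: [0.4263, -0.4256, 0.2676]
ee_rot: [1.0, -0.001, 0.001, 0.002]
force: [1.5, -1.6, 0.8]
finger_gap: -0.0
grip_force: 0.0
```

Emit:
step_arm(increments=[[0, -40, 0, 0, 0], [0, -80, 0, 0, 0], [0, -120, 0, 0, 0], [0, -160, 0, 0, 0], [0, -200, 0, 0, 0], [0, -240, 0, 0, 0], [0, -280, 0, 0, 0], [0, -320, 0, 0, 0]])

```text
t: 11.27
tcp_pos: [0.4271, -0.1017, 0.2643]
ee_rot: [1.0, -0.0, 0.001, 0.0]
force: [1.1, -0.1, 0.4]
finger_gap: -0.001
grip_force: 0.0
```

Emit:
step_arm(increments=[[10, -35, 0, 0, 0], [20, -70, 0, 0, 0], [30, -105, 0, 0, 0], [40, -140, 0, 0, 0], [40, -160, 0, 0, 0], [40, -160, 0, 0, 0], [40, -160, 0, 0, 0], [40, -160, 0, 0, 0]])

```text
t: 11.93
tcp_pos: [0.4672, 0.0562, 0.264]
ee_rot: [1.0, 0.0, 0.0, 0.0]
force: [-0.1, -0.1, 0.3]
finger_gap: -0.001
grip_force: 0.0
```

Run:
```python
from h import *
o=env.observe();print(o['joint_pos'].round(2))
inc([(590,37,75,90)])
im,d,K,T,ci=shot('wrist','w6'); np.savez('w6.npz',im=im,d=d,K=K,T=T)
```

```text
[ 0.12  0.05  1.88 -0.    1.21  1.69]
t 11.93 tcp [467.2  56.2 264. ] yaw 0.0 gap -0.001 F [-0.1 -0.1  0.3]
(590, 37, 75, 90) -> [123.0, 19.0, 189.0] -1.57
```

View pics/w6.png

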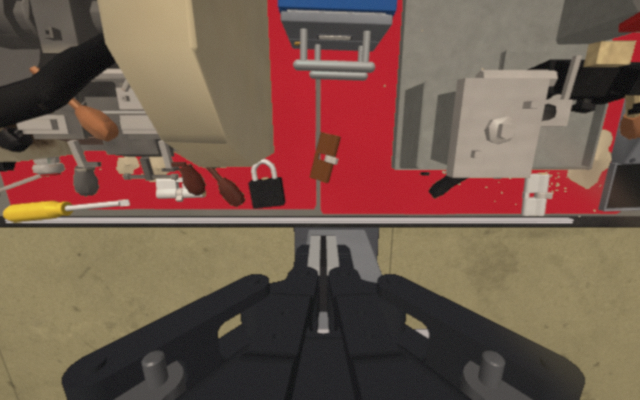

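Run:
```python
from h import *
f=np.load('w6.npz');im=f['im'];K,T=f['K'],f['T'];P=pts(f['d'],K,T)*1000
for u in (300,320,335,350,370): print(u,[(v,*P[v,u].round().astype(int).tolist()) for v in (62,64,66,68,70,73,75)])
for u in range(288,384,4): print(u,P[65,u].round().astype(int).tolist(),end=' ')
print(); print([P[30,u].round().tolist() for u in (284,300,340,380,388)],[P[45,u].round().tolist() for u in (290,340,385)])
hsv=cv2.cvtColor(im,cv2.COLOR_RGB2HSV);red=((hsv[...,0]<8)|(hsv[...,0]>170))&(hsv[...,1]>120)
v,u=np.mgrid[:400,:640]
for n,(a,b,c,e) in dict(cylL=(150,210,170,210),cylR=(515,560,168,218),brown=(305,345,128,185)).items():
    m=(u>a)&(u<b)&(v>c)&(v<e)&~red&(P[...,2]>9)&(P[...,2]<30)
    w=np.array([plane(x,y,.016,K,T)[:2]*1000 for y,x in zip(*np.where(m))],np.float32)
    r=cv2.minAreaRect(w);print(n,m.sum(),np.round(r[0]),np.round(r[1]),r[2],P[m][:,2].max())
```

```text
300 [(62, 600, 80, 94), (64, 598, 80, 94), (66, 596, 80, 94), (68, 594, 80, 94), (70, 592, 81, 91), (73, 604, 87, -1), (75, 601, 87, -2)]
320 [(62, 600, 58, 94), (64, 598, 58, 95), (66, 596, 58, 94), (68, 594, 58, 93), (70, 592, 58, 92), (73, 598, 59, 35), (75, 596, 59, 34)]
335 [(62, 600, 42, 94), (64, 598, 42, 95), (66, 596, 42, 95), (68, 594, 42, 92), (70, 592, 42, 93), (73, 598, 39, 33), (75, 596, 39, 34)]
350 [(62, 600, 26, 94), (64, 598, 26, 94), (66, 596, 26, 95), (68, 594, 26, 95), (70, 592, 25, 93), (73, 598, 20, 35), (75, 596, 20, 35)]
370 [(62, 600, 4, 92), (64, 598, 4, 94), (66, 596, 4, 95), (68, 594, 3, 93), (70, 592, 3, 93), (73, 603, -11, 0), (75, 601, -12, -2)]
288 [614, 104, 0] 292 [614, 98, -1] 296 [597, 84, 95] 300 [596, 80, 96] 304 [597, 76, 93] 308 [597, 71, 94] 312 [597, 67, 94] 316 [597, 63, 93] 320 [597, 58, 95] 324 [597, 54, 95] 328 [597, 50, 94] 332 [597, 45, 94] 336 [597, 41, 94] 340 [597, 36, 94] 344 [597, 32, 95] 348 [597, 28, 93] 352 [597, 23, 95] 356 [597, 19, 95] 360 [597, 15, 95] 364 [597, 10, 95] 368 [597, 6, 95] 372 [597, 2, 95] 376 [614, -19, -1] 380 [614, -25, -1] 
[[634.0, 98.0, 83.0], [632.0, 80.0, 91.0], [632.0, 37.0, 90.0], [630.0, -5.0, 96.0], [658.0, -34.0, -1.0]] [[639.0, 100.0, -2.0], [631.0, 33.0, 32.0], [639.0, -31.0, -2.0]]
cylL 504 [436. 272.] [71. 32.] 80.86341094970703 21.252600121373643
cylR 771 [ 434. -273.] [72. 41.] 0.0760701447725296 29.33709600722656
brown 752 [486.  50.] [33. 69.] 77.43889617919922 20.95196426325735
```

Emit:
step_arm(increments=[[16, 2, 0, -0.12, 0.35], [32, 4, 0, -0.24, 0.35], [48, 6, 0, -0.36, 0.35], [64, 8, 0, -0.48, 0.35], [80, 10, 0, -0.6, 0.35], [96, 12, 0, -0.72, 0.35], [112, 14, 0, -0.84, 0.35], [130, 14, 0, -0.96, 0.35]])

```text
t: 12.65
tcp_pos: [0.5977, 0.0405, 0.264]
ee_rot: [0.886, 0.463, -0.0, 0.0]
force: [0.6, 0.8, 0.3]
finger_gap: 0.353
grip_force: 0.0
```

Emit:
step_arm(increments=[[0, 0, 0, -0.12, 0.35], [0, 0, 0, -0.24, 0.35], [0, 0, 10, -0.36, 0.35], [0, 0, 30, -0.48, 0.35], [0, 0, 60, -0.576, 0.35], [0, 0, 90, -0.576, 0.35], [0, 0, 120, -0.576, 0.35], [0, 0, 130, -0.576, 0.35]])

```text
t: 13.32
tcp_pos: [0.5946, 0.0407, 0.1299]
ee_rot: [0.72, 0.694, -0.002, -0.002]
force: [-1.0, -0.1, -0.6]
finger_gap: 0.35
grip_force: 0.0
```

Run:
```python
from h import *
inc([(597,42.5,50,88)])
im,d,K,T,ci=shot('wrist','w7'); P=pts(d,K,T)*1000
print(T.round(2).tolist())
np.savez('w7.npz',im=im,d=d,K=K,T=T)
```

```text
t 13.32 tcp [594.6  40.7 129.9] yaw 87.9 gap 0.35 F [-1.  -0.1 -0.6]
(597, 42.5, 50, 88) -> [2.0, 2.0, 80.0] -0.002
[[1.0, -0.04, -0.0, -0.59], [0.03, 0.96, -0.27, -0.04], [0.01, 0.27, 0.96, -0.32], [0.0, 0.0, 0.0, 1.0]]
```

View pics/w7.png

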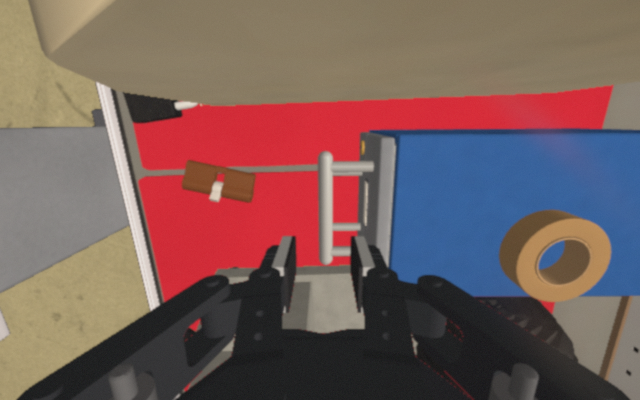

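Emit:
step_arm(increments=[[1, 1, 20, 0, 0.35], [2, 2, 40, 0, 0.35], [2, 2, 60, 0, 0.35], [2, 2, 72, 0, 0.35], [2, 2, 80, 0, 0.35], [2, 2, 80, 0, 0.35], [2, 2, 80, 0, 0.35], [2, 2, 80, 0, 0.35]])

```text
t: 14.03
tcp_pos: [0.6002, 0.0443, 0.0551]
ee_rot: [0.719, 0.695, 0.001, 0.001]
force: [1.0, -0.1, -0.9]
finger_gap: 0.349
grip_force: 0.0
```

Emit:
step_arm(increments=[[0, 0, 0, 0, 0], [0, 0, 0, 0, 0], [0, 0, 0, 0, 0], [0, 0, 0, 0, 0], [0, 0, 0, 0, 0], [0, 0, 0, 0, 0], [0, 0, 0, 0, 0], [0, 0, 0, 0, 0]], newtons=50)

```text
t: 14.7
tcp_pos: [0.5961, 0.0444, 0.0546]
ee_rot: [0.719, 0.695, -0.002, -0.002]
force: [-12.9, 0.7, 12.3]
finger_gap: 0.108
grip_force: 48.9
```

Emit:
step_arm(increments=[[0, -12, 0, 0, 0], [0, -30, 0, 0, 0], [0, -50, 0, 0, 0], [0, -70, 0, 0, 0], [0, -90, 0, 0, 0], [0, -110, 0, 0, 0], [0, -128, 0, 0, 0], [0, -140, 0, 0, 0]])

```text
t: 15.37
tcp_pos: [0.4586, 0.0486, 0.0547]
ee_rot: [0.719, 0.695, 0.0, 0.001]
force: [1.7, -7.8, -2.3]
finger_gap: 0.104
grip_force: 50.2
```

Emit:
step_arm(increments=[[0, -10, 0, 0, 0], [0, -18, 0, 0, 0], [0, -24, 0, 0, 0], [0, -28, 0, 0, 0], [0, -30, 0, 0, 0], [0, -30, 0, 0, 0], [0, -30, 0, 0, 0], [0, -30, 0, 0, 0]])

```text
t: 16.03
tcp_pos: [0.4294, 0.0495, 0.0547]
ee_rot: [0.719, 0.695, -0.0, 0.001]
force: [-1.5, -7.8, 4.6]
finger_gap: 0.103
grip_force: 50.9
```

Emit:
step_arm(increments=[[0, 0, 0, 0, 0.35], [0, 0, 0, 0, 0.35], [0, 0, 0, 0, 0.35], [0, 0, -10, 0, 0.35], [0, 0, -40, 0, 0.35], [0, 0, -80, 0, 0.35], [0, 0, -120, 0, 0.35], [0, 0, -160, 0, 0.35]])

```text
t: 16.7
tcp_pos: [0.4289, 0.0504, 0.2158]
ee_rot: [0.719, 0.695, -0.0, -0.0]
force: [0.4, -0.1, 1.2]
finger_gap: 0.351
grip_force: 0.0
```

Emit:
step_arm(increments=[[0, 10, -30, 0, 0.7], [0, 40, -60, 0, 0.7], [-10, 80, -70, 0, 0.7], [-30, 110, -70, 0, 0.7], [-45, 120, -70, 0, 0.7], [-45, 120, -70, 0, 0.7], [-45, 120, -70, 0, 0.7], [-45, 120, -70, 0, 0.7]])

```text
t: 17.37
tcp_pos: [0.5469, 0.0016, 0.2836]
ee_rot: [0.719, 0.695, -0.0, -0.001]
force: [-0.8, 0.1, 0.2]
finger_gap: 0.698
grip_force: 0.0
```

Run:
```python
from h import *
inc([(597,42.5,50,88)])
im,d,K,T,ci=shot('wrist','w8'); P=pts(d,K,T)*1000
np.savez('w8.npz',im=im,d=d,K=K,T=T)
hsv=cv2.cvtColor(im,cv2.COLOR_RGB2HSV);v,u=np.mgrid[:400,:640]
m=(P[...,0]>430)&(P[...,0]<650)&(abs(P[...,1]-45)<55)&(P[...,2]>55)&(P[...,2]<82)&(hsv[...,1]>90)&(hsv[...,0]>8)&(hsv[...,0]<40)
w=(P[m][:,:2]).astype(np.float32); print(m.sum())
if m.sum()>20:
    r=cv2.minAreaRect(w);print(r,cv2.boxPoints(r).round().tolist(),P[m][:,2].min(),P[m][:,2].max())
```

```text
t 17.37 tcp [546.9   1.6 283.6] yaw 88.0 gap 0.698 F [-0.8  0.1  0.2]
(597, 42.5, 50, 88) -> [43.0, 49.0, 234.0] -0.0
589
((556.3798217773438, 22.145586013793945), (32.78481674194336, 37.37638854980469), 83.47722625732422) [[536.0, 8.0], [573.0, 4.0], [577.0, 36.0], [540.0, 41.0]] 65.86712500046299 76.71300935489272
```

View pics/w8.png

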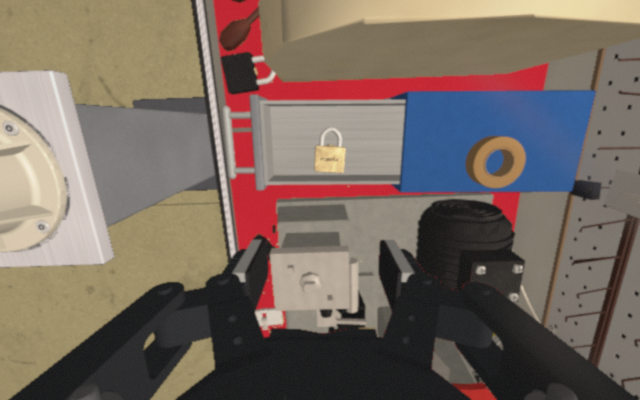

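Run:
```python
from h import *
for n,tz in (('w8',283.6),('w7',129.9)):
    f=np.load(n+'.npz');P=pts(f['d'],f['K'],f['T'])*1000
    q=P[225:330,200:450]; 
    m=(q[...,2]>tz)&(q[...,2]<tz+70)
    print(n,'min z rel',np.percentile(q[...,2][m],[0,1,2,5]).round(1)-tz)
    for v in range(230,262,4):
        row=P[v,200:450]; k=np.where((row[:,2]>tz-20)&(row[:,2]<tz+90))[0]
        if len(k): print(v,k[[0,-1]]+200,[(row[j]-[0,0,tz]).round().tolist() for j in (k[0],k[len(k)//2],k[-1])])
```

```text
w8 min z rel [26.6 29.2 30.6 33.2]
242 [250 395] [[511.0, 13.0, 35.0], [577.0, 7.0, 28.0], [584.0, 10.0, 35.0]]
246 [248 397] [[512.0, 13.0, 40.0], [577.0, 6.0, 29.0], [584.0, 11.0, 40.0]]
250 [239 406] [[506.0, 9.0, 36.0], [577.0, 3.0, 29.0], [589.0, 7.0, 37.0]]
254 [234 411] [[505.0, 9.0, 41.0], [577.0, 1.0, 30.0], [591.0, 6.0, 40.0]]
258 [231 414] [[504.0, 9.0, 45.0], [577.0, -2.0, 27.0], [591.0, 6.0, 44.0]]
w7 min z rel [23.2 26.5 27.8 30.4]
230 [375 449] [[632.0, 34.0, -19.0], [656.0, 36.0, -12.0], [681.0, 35.0, -13.0]]
234 [376 449] [[632.0, 32.0, -18.0], [657.0, 33.0, -12.0], [681.0, 32.0, -13.0]]
238 [282 449] [[574.0, 52.0, 30.0], [647.0, 30.0, -13.0], [681.0, 29.0, -13.0]]
242 [280 449] [[574.0, 52.0, 35.0], [645.0, 28.0, -13.0], [681.0, 26.0, -13.0]]
246 [271 449] [[568.0, 47.0, 31.0], [639.0, 22.0, -19.0], [681.0, 23.0, -13.0]]
250 [266 449] [[567.0, 48.0, 36.0], [638.0, 19.0, -18.0], [681.0, 21.0, -12.0]]
254 [265 449] [[567.0, 48.0, 40.0], [638.0, 16.0, -18.0], [682.0, 17.0, -13.0]]
258 [263 449] [[567.0, 48.0, 44.0], [637.0, 13.0, -18.0], [681.0, 15.0, -11.0]]
```

```bash
python3 -c "
from h import *
inc([(556,22,110,83),(556,22,37,83)])"
```

```text
t 17.42 tcp [546.8   1.7 283.7] yaw 88.0 gap 0.697 F [-0.5 -0.4 -0. ]
(556, 22, 110, 83) -> [21.0, 8.0, 174.0] 0.087
(556, 22, 37, 83) -> [21.0, 8.0, 247.0] 0.087
```

Emit:
step_arm(increments=[[8, 3, 20, 0.03, 0.7], [16, 6, 50, 0.06, 0.7], [21, 8, 85, 0.087, 0.7], [21, 8, 120, 0.087, 0.7], [21, 8, 150, 0.087, 0.7], [21, 8, 180, 0.087, 0.7], [21, 8, 205, 0.087, 0.7], [21, 8, 205, 0.087, 0.7]])

```text
t: 18.08
tcp_pos: [0.5523, 0.0226, 0.0747]
ee_rot: [0.749, 0.663, -0.003, -0.002]
force: [-1.7, 0.6, -0.4]
finger_gap: 0.704
grip_force: 0.0
```

Emit:
step_arm(increments=[[0, 0, 10, 0, 0.7], [0, 0, 20, 0, 0.7], [0, 0, 28, 0, 0.7], [0, 0, 34, 0, 0.7], [0, 0, 38, 0, 0.7], [0, 0, 41, 0, 0.7], [0, 0, 41, 0, 0.7], [0, 0, 41, 0, 0.7]])

```text
t: 18.75
tcp_pos: [0.5566, 0.0218, 0.038]
ee_rot: [0.749, 0.663, 0.0, 0.0]
force: [0.4, -0.1, -0.2]
finger_gap: 0.7
grip_force: 0.0
```

Run:
```python
from h import *
inc([(556,22,37,83)]);print(env.observe()['joint_pos'].round(2))
im,d,K,T,ci=shot('wrist'); P=pts(d,K,T)*1000
hsv=cv2.cvtColor(im,cv2.COLOR_RGB2HSV)
m=(P[...,0]>460)&(P[...,0]<640)&(abs(P[...,1]-45)<55)&(P[...,2]>62)&(P[...,2]<85)&(hsv[...,1]>90)&(hsv[...,0]>8)&(hsv[...,0]<40)
r=cv2.minAreaRect(P[m][:,:2].astype(np.float32));print(m.sum(),r,np.median(P[m][:,2]))
tz=env.observe()['tcp_pos'][2]*1000
for v in range(236,290,6):
    row=P[v]; print(v,[(u,*row[u].round().astype(int).tolist()) for u in (290,310,322,340,360,370,380,390)])
```

```text
t 18.75 tcp [556.6  21.8  38. ] yaw 83.0 gap 0.7 F [ 0.4 -0.1 -0.2]
(556, 22, 37, 83) -> [0.0, -1.0, 1.0] 0.0
[ 0.04  0.47  1.91 -0.    0.77  0.16]
4905 ((561.9341430664062, 22.4744815826416), (36.416786193847656, 49.996028900146484), 83.80937957763672) 73.54653090319874
236 [(290, 542, 36, 72), (310, 553, 36, 74), (322, 558, 35, 73), (340, 567, 34, 74), (360, 578, 27, 60), (370, 584, 26, 59), (380, 590, 25, 59), (390, 595, 25, 60)]
242 [(290, 542, 33, 72), (310, 552, 33, 74), (322, 558, 32, 74), (340, 567, 30, 72), (360, 578, 23, 59), (370, 584, 22, 59), (380, 588, 26, 69), (390, 592, 28, 74)]
248 [(290, 541, 30, 72), (310, 552, 30, 74), (322, 558, 29, 74), (340, 567, 27, 73), (360, 578, 19, 59), (370, 583, 19, 59), (380, 587, 23, 70), (390, 590, 28, 80)]
254 [(290, 541, 27, 73), (310, 551, 27, 75), (322, 557, 26, 74), (340, 566, 24, 74), (360, 578, 16, 59), (370, 583, 15, 60), (380, 587, 20, 70), (390, 589, 28, 86)]
260 [(290, 541, 25, 74), (310, 551, 22, 73), (322, 557, 22, 74), (340, 566, 21, 74), (360, 577, 12, 59), (370, 583, 11, 59), (380, 587, 17, 71), (390, 588, 27, 90)]
266 [(290, 540, 21, 73), (310, 550, 19, 73), (322, 556, 19, 73), (340, 566, 18, 74), (360, 577, 9, 60), (370, 583, 7, 59), (380, 586, 14, 72), (390, 587, 25, 92)]
272 [(290, 540, 18, 74), (310, 550, 16, 73), (322, 556, 15, 73), (340, 565, 14, 74), (360, 577, 4, 58), (370, 582, 4, 59), (380, 586, 11, 73), (390, 587, 23, 93)]
278 [(290, 539, 14, 74), (310, 549, 13, 74), (322, 556, 12, 74), (340, 565, 11, 74), (360, 576, 1, 60), (370, 582, 0, 59), (380, 585, 8, 74), (390, 587, 20, 93)]
284 [(290, 538, 10, 73), (310, 549, 9, 73), (322, 555, 8, 73), (340, 564, 7, 74), (360, 576, -2, 61), (370, 581, -3, 62), (380, 587, -3, 63), (390, 587, 17, 93)]
```

Emit:
step_arm(increments=[[0, 0, 2, 0, 0.7], [0, 0, 4, 0, 0.7], [0, 0, 4, 0, 0.3], [0, 0, 4, 0, 0.3], [0, 0, 4, 0, 0.3], [0, 0, 4, 0, 0.3], [0, 0, 4, 0, 0.3], [0, 0, 4, 0, 0.3]], newtons=60)

```text
t: 19.47
tcp_pos: [0.5583, 0.0219, 0.0354]
ee_rot: [0.749, 0.663, 0.001, 0.001]
force: [0.3, -0.1, 11.9]
finger_gap: 0.453
grip_force: 67.3
```

Emit:
step_arm(increments=[[0, 0, -5, 0, 0.3], [0, 0, -15, 0, 0.3], [0, 0, -35, 0, 0.3], [0, 0, -60, 0, 0.3], [0, 0, -90, 0, 0.3], [0, 0, -125, 0, 0.3], [0, 0, -160, 0, 0.3], [0, 0, -190, 0, 0.3]])

```text
t: 20.13
tcp_pos: [0.5562, 0.0218, 0.2267]
ee_rot: [0.749, 0.663, 0.0, 0.0]
force: [1.0, 0.0, -1.1]
finger_gap: 0.45
grip_force: 60.8
```

```bash
python3 -c "
from h import *
inc([(430,20,225,83),(430,-100,225,40),(430,-440,225,2.5)]);print(env.observe()['grip_force'])"
```

```text
t 20.13 tcp [556.2  21.8 226.7] yaw 83.0 gap 0.45 F [ 1.   0.  -1.1]
(430, 20, 225, 83) -> [-17.0, -125.0, 2.0] 0.0
(430, -100, 225, 40) -> [-136.0, -110.0, 2.0] 0.751
(430, -440, 225, 2.5) -> [-474.0, -69.0, 2.0] 1.405
60.768646001815796
```

Emit:
step_arm(increments=[[-2, -20, 0, 0, 0.3], [-6, -50, 0, 0, 0.3], [-10, -85, 0, 0.05, 0.3], [-17, -115, 0, 0.15, 0.3], [-35, -125, 0, 0.27, 0.3], [-65, -120, 0, 0.39, 0.3], [-95, -115, 0, 0.51, 0.3], [-130, -110, 0, 0.63, 0.3]])

```text
t: 20.8
tcp_pos: [0.4308, -0.0943, 0.2246]
ee_rot: [0.918, 0.396, 0.0, 0.0]
force: [0.6, -0.7, -1.0]
finger_gap: 0.452
grip_force: 60.8
```

```bash
python3 -c "
from h import *
inc([(430,-440,225,2.5)]);print(env.observe()['grip_force'])"
```

```text
t 20.8 tcp [430.8 -94.3 224.6] yaw 46.7 gap 0.452 F [ 0.6 -0.7 -1. ]
(430, -440, 225, 2.5) -> [-252.0, 237.0, -0.0] 0.771
60.82470774650574
```

Emit:
step_arm(increments=[[-26, 25, 0, 0.1, 0.3], [-53, 50, 0, 0.2, 0.3], [-80, 76, 0, 0.3, 0.3], [-108, 102, 0, 0.4, 0.3], [-136, 128, 0, 0.5, 0.3], [-164, 154, 0, 0.6, 0.3], [-192, 180, 0, 0.7, 0.3], [-220, 206, 0, 0.77, 0.3]])

```text
t: 21.47
tcp_pos: [0.4308, -0.3969, 0.2243]
ee_rot: [1.0, 0.022, -0.0, -0.0]
force: [0.9, -0.6, -1.0]
finger_gap: 0.452
grip_force: 60.9
```

```bash
python3 -c "
from h import *
inc([(430,-440,225,2.5),(430,-440,40,2.5)]);print(env.observe()['grip_force'])"
```

```text
t 21.47 tcp [ 430.8 -396.9  224.3] yaw 2.5 gap 0.452 F [ 0.9 -0.6 -1. ]
(430, -440, 225, 2.5) -> [-3.0, 43.0, -1.0] -0.0
(430, -440, 40, 2.5) -> [-3.0, 43.0, 184.0] -0.0
60.8845853805542
```

Emit:
step_arm(increments=[[-1, 20, 10, 0, 0.3], [-2, 40, 40, 0, 0.3], [-2, 43, 75, 0, 0.3], [-2, 43, 110, 0, 0.3], [-2, 43, 145, 0, 0.3], [-2, 43, 175, 0, 0.3], [-2, 43, 200, 0, 0.3], [-2, 43, 205, 0, 0.3]])

```text
t: 22.13
tcp_pos: [0.4293, -0.4358, 0.0149]
ee_rot: [1.0, 0.024, -0.002, -0.003]
force: [-0.6, 0.4, -0.6]
finger_gap: 0.449
grip_force: 60.7
```

Run:
```python
from h import *
inc([(430,-440,-20,2.5)])
im,d,K,T,ci=shot('wrist');P=pts(d,K,T)*1000
hsv=cv2.cvtColor(im,cv2.COLOR_RGB2HSV)
m=(hsv[...,1]>90)&(hsv[...,0]>12)&(hsv[...,0]<32)&(P[...,2]>30)&(P[...,2]<75)&(P[...,0]<478)
r=cv2.minAreaRect(P[m][:,:2].astype(np.float32));print(m.sum(),r,np.median(P[m][:,2]))
a=(P[...,0]<478)&(P[...,0]>440)&(abs(P[...,1]+440)<60)&(P[...,2]>35)&(P[...,2]<60);q=P[a];print(a.sum(),q.min(0),q.max(0))
cv2.imwrite('pics/w9.png',im[:,:,::-1][90:350,180:460])
```

```text
t 22.13 tcp [ 429.3 -435.8   14.9] yaw 2.8 gap 0.449 F [-0.6  0.4 -0.6]
(430, -440, -20, 2.5) -> [1.0, 4.0, 35.0] 0.005
4376 ((431.4466247558594, -436.3386535644531), (36.92351531982422, 39.735191345214844), 2.265652656555176) 52.860842636748814
3282 [ 440.00196348 -462.03249633   39.26745632] [ 472.46780997 -410.62967124   59.96984931]
```

View pics/w9.png

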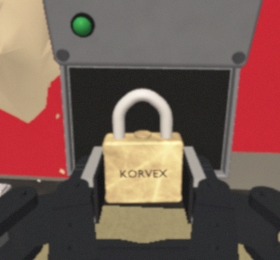

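Emit:
step_arm(increments=[[0, 4, 8, 0.005, 0.3], [0, 4, 16, 0.005, 0.3], [0, 4, 24, 0.005, 0.3], [0, 4, 30, 0.005, 0.3], [0, 4, 34, 0.005, 0.3], [0, 4, 35, 0.005, 0.3], [0, 4, 35, 0.005, 0.3], [0, 4, 35, 0.005, 0.3]])

```text
t: 22.85
tcp_pos: [0.4321, -0.4424, -0.0159]
ee_rot: [1.0, 0.022, 0.0, 0.0]
force: [0.7, 0.3, -1.6]
finger_gap: 0.45
grip_force: 60.8
```

Emit:
step_arm(increments=[[0, 0, 0, 0, 0.5], [0, 0, 0, 0, 0.6], [0, 0, 0, 0, 0.62], [0, 0, 0, 0, 0.62], [0, 0, -15, 0, 0.62], [0, 0, -45, 0, 0.62], [0, 0, -85, 0, 0.62], [0, 0, -125, 0, 0.62]])

```text
t: 23.52
tcp_pos: [0.4312, -0.4415, 0.1096]
ee_rot: [1.0, 0.022, -0.001, -0.001]
force: [0.9, -0.8, 0.0]
finger_gap: 0.617
grip_force: 0.0
```

```bash
cat >> h.py <<'E'
def silver(im,P,lo=9,hi=26):
    """cylinder candidates near bench front: non-red things 9..26 mm high"""
    hsv=cv2.cvtColor(im,cv2.COLOR_RGB2HSV);red=((hsv[...,0]<8)|(hsv[...,0]>170))&(hsv[...,1]>120)
    m=((P[...,2]>lo)&(P[...,2]<hi)&(P[...,0]>395)&(P[...,0]<520)&~red).astype(np.uint8)
    n,l,s,c=cv2.connectedComponentsWithStats(m)
    for i in range(1,n):
        if s[i,4]<80: continue
        k=l==i; r=cv2.minAreaRect(P[k][:,:2].astype(np.float32))
        print(c[i].round(),s[i,4],np.round(r[0]),np.round(r[1]),round(r[2],1),'z',np.percentile(P[k][:,2],[50,95]).round(),'rgb',np.median(im[k],0))
E
python3 - <<'E'
from h import *
im,d,K,T,ci=shot('wrist');P=pts(d,K,T)*1000
hsv=cv2.cvtColor(im,cv2.COLOR_RGB2HSV)
m=(hsv[...,1]>90)&(hsv[...,0]>12)&(hsv[...,0]<32)&(P[...,2]>8)&(P[...,2]<30)&(abs(P[...,1]+440)<50)&(P[...,0]<478)
print(m.sum(),cv2.minAreaRect(P[m][:,:2].astype(np.float32)),np.median(P[m][:,2]))
silver(im,P)
im,d,K,T,ci=shot('top');P=pts(d,K,T)*1000
silver(im,P)
inc([(432,-276,110,5),(432,-276,-20,5)])
E
```

```text
1341 ((434.0990905761719, -442.6183166503906), (36.469390869140625, 39.610260009765625), 4.108962059020996) 16.540663004438795
[181. 120.] 461 [ 496. -314.] [ 2. 48.] 89.6 z [18. 25.] rgb [80. 77. 70.]
[426. 137.] 438 [ 491. -532.] [ 2. 59.] 89.6 z [19. 25.] rgb [60. 59. 59.]
[320. 138.] 2006 [ 485. -438.] [ 33. 110.] 2.1 z [24. 26.] rgb [109. 107. 105.]
[226. 138.] 330 [ 483. -350.] [16. 26.] 76.0 z [10. 12.] rgb [179. 158. 126.]
[ 17. 144.] 105 [ 469. -166.] [ 3. 25.] 2.0 z [22. 23.] rgb [ 76.  73. 109.]
[323. 188.] 1876 [ 445. -442.] [59. 40.] 3.9 z [16. 18.] rgb [218. 188. 135.]
[153. 190.] 1619 [ 429. -277.] [66. 32.] 5.7 z [12. 16.] rgb [200. 189. 176.]
[403. 245.] 89 [ 483. -347.] [30. 55.] 88.2 z [11. 16.] rgb [229. 206. 159.]
[438. 244.] 109 [ 494. -453.] [82. 25.] 90.0 z [23. 26.] rgb [142. 137. 136.]
[237. 261.] 275 [448. 143.] [73. 49.] 7.8 z [17. 23.] rgb [63. 51. 47.]
[379. 264.] 181 [ 430. -276.] [65. 31.] 5.0 z [14. 19.] rgb [238. 231. 220.]
[571. 260.] 250 [ 443. -849.] [181.  25.] 85.4 z [20. 25.] rgb [ 63.   97.5 165. ]
[192. 261.] 193 [438. 274.] [33. 71.] 0.1 z [13. 21.] rgb [245. 241. 232.]
[130. 271.] 240 [408. 449.] [ 24. 189.] 1.4 z [20. 25.] rgb [245.5 210.    5.5]
t 23.62 tcp [ 435.1 -445.5  115.8] yaw 2.5 gap 0.618 F [ 0.4  0.6 -0.2]
(432, -276, 110, 5) -> [4.0, -169.0, 6.0] -0.043
(432, -276, -20, 5) -> [4.0, -169.0, 136.0] -0.043
```

Emit:
step_arm(increments=[[0, -35, 0, -0.02, 0.62], [1, -75, 0, -0.043, 0.62], [2, -115, 0, -0.05, 0.62], [2, -150, 20, -0.05, 0.62], [2, -169, 50, -0.05, 0.62], [2, -169, 80, -0.05, 0.62], [2, -169, 95, -0.05, 0.62], [2, -169, 95, -0.05, 0.62]])

```text
t: 24.28
tcp_pos: [0.4245, -0.2714, 0.011]
ee_rot: [0.999, 0.047, -0.002, -0.001]
force: [-0.8, -0.1, 0.9]
finger_gap: 0.619
grip_force: 0.0
```

Run:
```python
from h import *
im,d,K,T,ci=shot('wrist');P=pts(d,K,T)*1000
silver(im,P)
inc([(430,-276.5,-21,5.5)])
```

```text
[567. 149.] 4244 [ 500. -414.] [42. 66.] 1.5 z [22. 26.] rgb [94. 89. 86.]
[463. 156.] 825 [ 482. -350.] [26. 18.] 5.8 z [10. 13.] rgb [174. 154. 122.]
[145. 151.] 154 [ 470. -169.] [ 3. 17.] 0.5 z [22. 23.] rgb [ 61.   71.  119.5]
[514. 185.] 94 [ 468. -384.] [19.  3.] 1.5 z [ 9. 10.] rgb [111.5 109.  108. ]
[330. 227.] 3890 [ 429. -276.] [66. 33.] 5.1 z [12. 16.] rgb [194. 185. 171.]
[594. 238.] 4952 [ 445. -442.] [59. 42.] 3.1 z [16. 17.] rgb [198. 173. 125.]
[501. 235.] 213 [ 433. -385.] [50.  4.] 2.4 z [ 9. 10.] rgb [113. 110. 108.]
[506. 279.] 106 [ 404. -398.] [27.  5.] 86.3 z [ 9. 10.] rgb [131.  120.5 118. ]
[574. 283.] 140 [ 406. -443.] [ 3. 40.] 2.7 z [ 9. 10.] rgb [128. 125. 123.]
[620. 286.] 92 [ 407. -475.] [ 3. 24.] 2.1 z [10. 10.] rgb [128.5 125.5 123. ]
t 24.33 tcp [ 425.4 -272.4   12.6] yaw 5.4 gap 0.619 F [ 0.2 -0.   1. ]
(430, -276.5, -21, 5.5) -> [4.0, 5.0, 34.0] -0.002
```

Emit:
step_arm(increments=[[3, 4, 8, 0, 0.62], [3, 4, 16, 0, 0.62], [3, 4, 24, 0, 0.62], [3, 4, 30, 0, 0.62], [3, 4, 34, 0, 0.62], [3, 4, 34, 0, 0.62], [3, 4, 34, 0, 0.62], [3, 4, 34, 0, 0.62]])

```text
t: 25.0
tcp_pos: [0.43, -0.2771, -0.0199]
ee_rot: [0.999, 0.047, 0.0, 0.0]
force: [-0.9, 0.3, 0.5]
finger_gap: 0.621
grip_force: 0.0
```

Emit:
step_arm(increments=[[0, 0, 0, 0, 0.2], [0, 0, 0, 0, 0.2], [0, 0, 0, 0, 0.2], [0, 0, 0, 0, 0.2], [0, 0, 0, 0, 0.2], [0, 0, 0, 0, 0.2], [0, 0, 0, 0, 0.2], [0, 0, 0, 0, 0.2]], newtons=60)

```text
t: 25.67
tcp_pos: [0.43, -0.2771, -0.0195]
ee_rot: [0.999, 0.047, 0.0, 0.0]
force: [-1.2, 0.5, 6.3]
finger_gap: 0.338
grip_force: 59.0
```

Emit:
step_arm(increments=[[0, 0, -5, 0, 0.2], [0, 0, -20, 0, 0.2], [0, 0, -50, 0, 0.2], [0, 0, -85, 0, 0.2], [0, 0, -125, 0, 0.2], [0, 0, -165, 0, 0.2], [0, 0, -205, 0, 0.2], [0, 0, -240, 0, 0.2]])

```text
t: 26.33
tcp_pos: [0.4297, -0.2769, 0.2229]
ee_rot: [0.999, 0.047, 0.001, 0.0]
force: [1.5, -0.2, -2.2]
finger_gap: 0.336
grip_force: 59.9
```

Emit:
step_arm(increments=[[0, -35, 0, -0.12, 0.2], [0, -72, 0, -0.24, 0.2], [0, -110, 0, -0.36, 0.2], [0, -148, 0, -0.48, 0.2], [0, -186, 0, -0.6, 0.2], [0, -224, 0, -0.72, 0.2], [0, -262, 0, -0.84, 0.2], [0, -295, 0, -0.96, 0.2]])

```text
t: 27.0
tcp_pos: [0.4012, 0.0187, 0.2202]
ee_rot: [0.863, 0.505, 0.0, -0.0]
force: [0.8, -0.7, -1.2]
finger_gap: 0.338
grip_force: 60.0
```

Run:
```python
from h import *
inc([(594,43,225,88),(594,43,43,88)]);print(env.observe()['grip_force'])
im,d,K,T,ci=shot('top');P=pts(d,K,T)*1000
silver(im,P)
```

```text
t 27.0 tcp [401.2  18.7 220.2] yaw 60.7 gap 0.338 F [ 0.8 -0.7 -1.2]
(594, 43, 225, 88) -> [116.0, 156.0, -5.0] -0.476
(594, 43, 43, 88) -> [116.0, 156.0, 177.0] -0.476
59.9728892929852
[432. 243.] 182 [ 492. -435.] [111.  38.] 81.5 z [22. 26.] rgb [139. 133. 133.]
[436. 261.] 207 [ 447. -444.] [56. 42.] 0.2 z [17. 22.] rgb [243. 225. 159.]
[571. 260.] 256 [ 443. -850.] [181.  26.] 85.0 z [20. 25.] rgb [ 61.  92. 162.]
[192. 261.] 200 [438. 273.] [71. 33.] 90.0 z [13. 19.] rgb [246. 242. 234.]
[128. 271.] 248 [408. 448.] [ 24. 188.] 1.5 z [20. 25.] rgb [246.  214.5   3. ]
```

Emit:
step_arm(increments=[[18, 26, -3, -0.1, 0.2], [38, 52, -5, -0.2, 0.2], [58, 78, -5, -0.3, 0.2], [78, 104, -5, -0.4, 0.2], [98, 132, -5, -0.476, 0.2], [116, 156, -5, -0.476, 0.2], [116, 156, -5, -0.476, 0.2], [116, 156, 20, -0.476, 0.2]])

```text
t: 27.72
tcp_pos: [0.5992, 0.0407, 0.2035]
ee_rot: [0.722, 0.692, 0.003, 0.002]
force: [1.3, -0.8, -2.1]
finger_gap: 0.337
grip_force: 60.2
```

Run:
```python
from h import *
inc([(594,43,43,88)])
im,d,K,T,ci=shot('wrist');P=pts(d,K,T)*1000
m=(P[...,2]>200)&(P[...,2]<245)
q=P[m];print(m.sum())
# drawer floor extents: points z 55..65
f=(abs(P[...,2]-60)<4)&(abs(P[...,1]-43)<60)&(P[...,0]>430)&(P[...,0]<660);q=P[f]
print('floor',np.percentile(q,1,0).round(),np.percentile(q,99,0).round())
cv2.imwrite('pics/w10.png',im[:,:,::-1])
```

```text
t 27.72 tcp [599.2  40.7 203.5] yaw 87.6 gap 0.337 F [ 1.3 -0.8 -2.1]
(594, 43, 43, 88) -> [2.0, -5.0, 160.0] -0.006
22761
floor [481.  -1.  58.] [648.  88.  62.]
```

Emit:
step_arm(increments=[[1, -2, 20, 0, 0.2], [2, -4, 45, 0, 0.2], [2, -4, 75, 0, 0.2], [2, -4, 105, 0, 0.2], [2, -4, 130, 0, 0.2], [2, -4, 145, 0, 0.2], [2, -4, 155, 0, 0.2], [2, -4, 160, 0, 0.2]])

```text
t: 28.43
tcp_pos: [0.5912, 0.0423, 0.0403]
ee_rot: [0.722, 0.692, -0.0, 0.0]
force: [-3.1, -3.5, 41.5]
finger_gap: 0.337
grip_force: 64.7
```

Emit:
step_arm(increments=[[0, 0, 0, 0, 0.2], [0, 0, 0, 0, 0.2], [0, 0, 0, 0, 0.4], [0, 0, 0, 0, 0.55], [0, 0, 0, 0, 0.58], [0, 0, 0, 0, 0.58], [0, 0, 0, 0, 0.58], [0, 0, -10, 0, 0.58]])

```text
t: 29.1
tcp_pos: [0.5851, 0.0425, 0.0475]
ee_rot: [0.721, 0.692, -0.004, -0.004]
force: [-0.9, 0.1, 0.0]
finger_gap: 0.576
grip_force: 0.0
```

Emit:
step_arm(increments=[[0, 0, -25, 0, 0.58], [0, 0, -60, 0, 0.58], [0, 0, -100, 0, 0.58], [0, 0, -140, 0, 0.58], [0, 0, -180, 0, 0.58], [0, -30, -190, 0, 0.58], [0, -70, -190, 0, 0.58], [0, -110, -190, 0, 0.58]])

```text
t: 29.77
tcp_pos: [0.4811, 0.0471, 0.2416]
ee_rot: [0.722, 0.692, 0.001, 0.001]
force: [-0.3, 1.0, -0.5]
finger_gap: 0.58
grip_force: 0.0
```

Run:
```python
from h import *
inc([(430,180,230,88)]);print(env.observe()['joint_pos'].round(2))
im,d,K,T,ci=shot('wrist');P=pts(d,K,T)*1000
f=(P[...,2]>66)&(P[...,2]<90)&(abs(P[...,1]-43)<44)&(P[...,0]>485)&(P[...,0]<650)
n,l,s,c=cv2.connectedComponentsWithStats(f.astype(np.uint8))
for i in range(1,n):
    if s[i,4]>150: r=cv2.minAreaRect(P[l==i][:,:2].astype(np.float32));print('in drawer',r,P[l==i][:,2].max())
f=np.load('w6.npz');P=pts(f['d'],f['K'],f['T'])*1000
for x0 in range(390,520,12): print(x0,[(int(max(P[...,2][(abs(P[...,0]-x0)<6)&(abs(P[...,1]-y0)<6)],default=-1))) for y0 in range(160,350,12)])
```

```text
t 29.77 tcp [481.1  47.1 241.6] yaw 87.6 gap 0.58 F [-0.3  1.  -0.5]
(430, 180, 230, 88) -> [131.0, -57.0, 12.0] -0.006
[0.09 0.09 1.89 0.   1.15 0.14]
in drawer ((593.2876586914062, 39.8221549987793), (65.8563003540039, 34.937591552734375), 87.5954360961914) 81.10221171517502
in drawer ((507.8653869628906, -0.37224388122558594), (1.3809096813201904, 45.183746337890625), 88.65673828125) 89.69065105792939
390 [12, 11, 11, 11, 11, 11, 11, 11, 11, 11, 10, 11, 11, 11, 11, 11]
402 [0, 0, 1, 0, 0, 0, 0, 1, 1, 0, 0, 0, 0, 0, 0, 0]
414 [18, 0, 0, -1, 0, 1, 1, 1, 1, 0, 1, 0, 0, 1, 1, 0]
426 [19, 16, 0, -1, -1, 0, 0, 14, 16, 19, 21, 16, 15, 12, 0, 0]
438 [111, 109, 1, 0, -1, 1, 1, 1, 15, 15, 14, 14, 15, 12, 0, 0]
450 [114, 113, 0, 92, 101, 100, 0, 0, -1, 9, 11, 11, 11, 9, 1, 101]
462 [114, 115, 108, 94, 103, 103, 0, 0, 62, 60, 60, 61, 60, 61, 60, 104]
474 [108, 110, 110, 0, 104, 103, 95, 0, 60, 59, 63, 64, 59, 61, 95, 104]
486 [-1, 123, 108, 106, 99, 103, 101, 101, -1, 0, 66, 66, 3, 97, 99, 103]
498 [169, 171, 170, -1, -1, -1, 103, 103, 82, 82, 82, 82, 82, 82, 80, 103]
510 [195, 196, 195, -1, -1, -1, 104, 105, 83, 84, 84, 84, 84, 84, 82, 105]
```

Emit:
step_arm(increments=[[30, -15, 0, 0, 0.58], [65, -30, 0, 0, 0.58], [100, -45, 0, 0, 0.58], [131, -57, 0, 0, 0.58], [155, -57, 0, 0, 0.58], [170, -57, 0, 0, 0.58], [170, -57, 0, 0, 0.58], [170, -57, 0, 0, 0.58]])

```text
t: 30.48
tcp_pos: [0.4313, 0.2197, 0.2403]
ee_rot: [0.721, 0.693, 0.0, 0.0]
force: [0.1, 0.5, -0.8]
finger_gap: 0.576
grip_force: 0.0
```

Run:
```python
from h import *
inc([(437,273,-17,90)])
im,d,K,T,ci=shot('wrist');P=pts(d,K,T)*1000
silver(im,P,8,26)
np.savez('w11.npz',im=im,d=d,K=K,T=T)
cv2.imwrite('pics/w11.png',cv2.resize(im[:300,100:500,::-1],(800,600)))
for x0 in range(414,490,6): print(x0,[(int(max(P[...,2][(abs(P[...,0]-x0)<3)&(abs(P[...,1]-y0)<6)],default=-1))) for y0 in range(196,350,12)])
```

```text
t 30.48 tcp [431.3 219.7 240.3] yaw 87.8 gap 0.576 F [ 0.1  0.5 -0.8]
(437, 273, -17, 90) -> [53.0, 4.0, 257.0] -0.039
[303.  35.] 436 [414. 392.] [ 9. 76.] 5.8 z [16. 18.] rgb [219.  202.  189.5]
[375.  35.] 414 [500. 385.] [47. 22.] 80.4 z [21. 25.] rgb [107.  98.  89.]
[325. 131.] 1052 [437. 275.] [33. 71.] 1.5 z [12. 16.] rgb [224. 216. 200.]
[373. 154.] 130 [502. 243.] [22. 10.] 89.7 z [21. 24.] rgb [108. 100.  91.]
[375. 185.] 83 [502. 205.] [12. 32.] 7.0 z [21. 25.] rgb [100.  86.  78.]
[327. 221.] 858 [448. 145.] [71. 48.] 6.2 z [17. 19.] rgb [41. 38. 37.]
[347. 272.] 251 [464.  60.] [27. 25.] 76.9 z [11. 15.] rgb [116.  68.  40.]
414 [1, 0, 1, 364, 366, 0, 2, 1, 0, 1, 1, 1, 0]
420 [1, 0, 0, 364, 366, 2, 20, 20, 6, 1, 0, 0, 0]
426 [0, 0, 1, 364, 366, 16, 20, 20, 15, 15, 0, 1, 0]
432 [1, 1, 1, 359, 15, 16, 15, 16, 405, 16, 0, 0, 0]
438 [0, 1, 0, 365, 366, 14, 14, 13, 13, 14, 0, 0, 0]
444 [1, 0, 0, 365, 366, 11, 11, 11, 11, 11, 1, 0, 0]
450 [0, 98, 98, 365, 366, 10, 10, 11, 11, 11, 9, 2, 100]
456 [1, 304, 309, 361, 360, 9, 9, 9, 6, 7, 3, 2, 102]
462 [94, 103, 305, 359, 1, 61, 59, 60, 61, 60, 62, 92, 104]
468 [90, 320, 320, 356, 0, 62, 60, 61, 62, 60, 63, 92, 104]
474 [-1, 325, 322, 321, 1, 0, 0, 64, 64, 5, 4, 2, 104]
480 [-1, 346, 356, 358, 102, 0, 0, 64, 64, 4, 3, 97, 104]
486 [107, 345, 357, 360, 103, 0, 1, 65, 66, 3, 97, 99, 104]
```

View pics/w11.png

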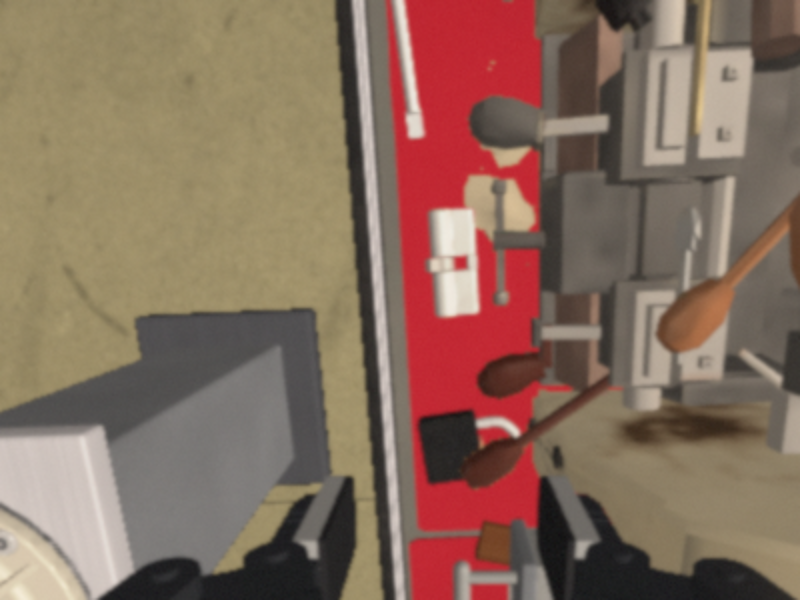

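Emit:
step_arm(increments=[[10, 1, 0, 0.12, 0.93], [20, 2, 0, 0.24, 0.93], [30, 2, 0, 0.36, 0.93], [40, 2, 0, 0.48, 0.93], [50, 2, 0, 0.6, 0.93], [55, 2, 0, 0.72, 0.93], [55, 2, 0, 0.84, 0.93], [55, 2, 0, 0.96, 0.93]])

```text
t: 31.2
tcp_pos: [0.4359, 0.2731, 0.24]
ee_rot: [0.961, 0.278, -0.0, 0.0]
force: [0.7, -0.2, -0.0]
finger_gap: 0.926
grip_force: 0.0
```

Emit:
step_arm(increments=[[0, 0, 0, 0.12, 0.93], [0, 0, 0, 0.24, 0.93], [0, 0, 0, 0.36, 0.93], [0, 0, 0, 0.48, 0.93], [0, 0, 0, 0.546, 0.93], [0, 0, 0, 0.546, 0.93], [0, 0, 0, 0.546, 0.93], [0, 0, 0, 0.546, 0.93]])

```text
t: 31.87
tcp_pos: [0.4358, 0.2734, 0.24]
ee_rot: [1.0, 0.013, 0.0, 0.0]
force: [-0.4, 0.1, 1.1]
finger_gap: 0.932
grip_force: 0.0
```

Run:
```python
from h import *
inc([(431,275,120,1.5),(431,275,-22,1.5)])
im,d,K,T,ci=shot('wrist');P=pts(d,K,T)*1000
silver(im,P,8,26)
tz=env.observe()['tcp_pos'][2]*1000
# finger extents by height above tcp
for a in range(20,110,10):
    m=(P[...,2]>tz+a)&(P[...,2]<tz+a+10)&(abs(P[...,0]-431)<60)&(abs(P[...,1]-275)<110); q=P[m]
    if len(q): print(a,len(q),q.min(0).round(),q.max(0).round())
```

```text
t 31.87 tcp [435.8 273.4 240. ] yaw 1.5 gap 0.932 F [-0.4  0.1  1.1]
(431, 275, 120, 1.5) -> [-5.0, -2.0, 120.0] -0.001
(431, 275, -22, 1.5) -> [-5.0, -2.0, 262.0] -0.001
[236. 122.] 263 [502. 386.] [43. 16.] 87.8 z [21. 25.] rgb [100.  90.  81.]
[270. 123.] 119 [502. 344.] [ 9. 23.] 1.9 z [21. 24.] rgb [104.  94.  85.]
[373. 126.] 199 [503. 208.] [10. 35.] 3.5 z [21. 23.] rgb [100.  89.  81.]
[345. 125.] 110 [502. 245.] [ 9. 20.] 1.4 z [21. 23.] rgb [106.  96.  87.]
[420. 149.] 142 [473. 138.] [36. 13.] 50.8 z [11. 13.] rgb [185. 173. 161.]
[407. 178.] 577 [432. 154.] [71. 40.] 40.8 z [17. 19.] rgb [38. 35. 34.]
[474. 161.] 163 [458.  62.] [27. 11.] 78.0 z [12. 15.] rgb [109.  64.  37.]
[309. 172.] 506 [437. 291.] [33. 38.] 1.4 z [12. 17.] rgb [220.5 212.  198. ]
[335. 170.] 428 [440. 259.] [28. 37.] 1.6 z [11. 15.] rgb [221. 213. 198.]
[189. 188.] 1180 [409. 449.] [ 25. 190.] 3.3 z [20. 26.] rgb [222. 190.  63.]
30 367 [424. 227. 273.] [449. 319. 280.]
40 965 [424. 220. 280.] [449. 326. 290.]
50 1241 [424. 220. 290.] [449. 327. 300.]
60 1174 [425. 219. 300.] [449. 326. 310.]
70 1435 [437. 205. 310.] [452. 342. 320.]
80 8048 [422. 200. 320.] [452. 345. 330.]
90 7467 [422. 201. 330.] [455. 345. 340.]
100 12927 [423. 202. 340.] [455. 344. 350.]
```

Emit:
step_arm(increments=[[-5, -2, 30, 0, 0.95], [-9, -2, 65, 0, 0.95], [-9, -2, 100, 0, 0.95], [-9, -2, 135, 0, 0.95], [-9, -2, 170, 0, 0.95], [-9, -2, 195, 0, 0.95], [-9, -2, 205, 0, 0.95], [-9, -2, 205, 0, 0.95]])

```text
t: 32.58
tcp_pos: [0.4252, 0.2749, 0.0329]
ee_rot: [1.0, 0.012, -0.002, 0.001]
force: [-0.5, -0.6, 0.8]
finger_gap: 0.947
grip_force: 0.0
```

Run:
```python
from h import *
inc([(427,275,-22,1.5)])
im,d,K,T,ci=shot('wrist');P=pts(d,K,T)*1000
silver(im,P,8,26)
tz=env.observe()['tcp_pos'][2]*1000
for z in (10,20):
    pass
for y0 in (223,229,235,238,312,315,318,324,330):
    m=(abs(P[...,1]-y0)<2)&(abs(P[...,0]-427)<40)&(P[...,2]<140); q=P[m]; print(y0,len(q), q[q[:,2]>30][:,2].min() if (q[:,2]>30).any() else None)
```

```text
t 32.58 tcp [425.2 274.9  32.9] yaw 1.4 gap 0.947 F [-0.5 -0.6  0.8]
(427, 275, -22, 1.5) -> [2.0, -0.0, 55.0] -0.001
[103. 105.] 381 [502. 406.] [ 7. 17.] 85.5 z [21. 26.] rgb [111.  98.  81.]
[476. 110.] 337 [503. 183.] [22.  7.] 15.2 z [21. 25.] rgb [137. 123.  98.]
[176. 105.] 1114 [502. 363.] [10. 46.] 0.2 z [21. 25.] rgb [106.  97.  88.]
[392. 110.] 875 [502. 235.] [32. 10.] 89.8 z [21. 24.] rgb [112. 103.  94.]
[455. 112.] 366 [503. 196.] [10. 15.] 4.7 z [21. 24.] rgb [110. 101.  91.]
[630. 173.] 914 [468.  68.] [38. 16.] 9.8 z [10. 12.] rgb [117.  69.  40.]
[525. 207.] 3550 [447. 143.] [74. 49.] 3.2 z [17. 18.] rgb [43. 40. 38.]
[321. 207.] 3689 [437. 276.] [33. 72.] 0.1 z [12. 16.] rgb [230. 223. 210.]
[ 75. 241.] 3770 [409. 428.] [ 25. 147.] 1.4 z [18. 25.] rgb [223. 198.  68.]
223 1996 74.09649455654407
229 1428 70.78428462086758
235 2356 66.16003751413093
238 1071 114.97589655764321
312 1078 57.18107686201182
315 2446 56.06788631232176
318 1550 54.56879322999747
324 1158 59.21791882430494
330 1285 76.90467623129042
```

Emit:
step_arm(increments=[[0, -1, 10, 0, 0.95], [1, -1, 22, 0, 0.95], [1, -1, 34, 0, 0.95], [1, -1, 44, 0, 0.95], [1, -1, 52, 0, 0.95], [1, -1, 57, 0, 0.95], [1, -1, 57, 0, 0.95], [1, -1, 57, 0, 0.95]])

```text
t: 33.3
tcp_pos: [0.4275, 0.2769, -0.0222]
ee_rot: [1.0, 0.012, -0.0, 0.0]
force: [-0.5, 0.3, 0.5]
finger_gap: 0.949
grip_force: 0.0
```

Emit:
step_arm(increments=[[0, 0, 0, 0, 0.6], [0, 0, 0, 0, 0.6], [0, 0, 0, 0, 0.6], [0, 0, 0, 0, 0.6], [0, 0, 0, 0, 0.6], [0, 0, 0, 0, 0.6], [0, 0, 0, 0, 0.6], [0, 0, 0, 0, 0.6]], newtons=70)

```text
t: 33.97
tcp_pos: [0.4279, 0.2772, -0.0209]
ee_rot: [1.0, 0.012, 0.0, -0.0]
force: [-3.3, -1.4, 10.8]
finger_gap: 0.784
grip_force: 74.7
```

Emit:
step_arm(increments=[[0, 0, -4, 0, 0.6], [0, 0, -12, 0, 0.6], [0, 0, -30, 0, 0.6], [0, 0, -60, 0, 0.6], [0, 0, -95, 0, 0.6], [0, 0, -135, 0, 0.6], [0, 0, -175, 0, 0.6], [0, 0, -215, 0, 0.6]])

```text
t: 34.63
tcp_pos: [0.427, 0.2766, 0.1955]
ee_rot: [1.0, 0.012, 0.0, -0.0]
force: [1.0, 2.3, -2.2]
finger_gap: 0.78
grip_force: 78.8
```

Run:
```python
from h import *
o=env.observe();inc([(434,-270,195,0)]);print(o['grip_force'])
im,d,K,T,ci=shot('wrist');P=pts(d,K,T)*1000
silver(im,P,8,26)
tz=o['tcp_pos'][2]*1000
hsv=cv2.cvtColor(im,cv2.COLOR_RGB2HSV)
m=(P[...,2]>tz+10)&(P[...,2]<tz+50)&(abs(P[...,0]-430)<50)&(abs(P[...,1]-275)<34); q=P[m]
print(len(q),q.min(0)-[0,0,tz],q.max(0)-[0,0,tz], np.median(im[m],0))
print(cv2.minAreaRect(q[:,:2].astype(np.float32)))
```

```text
t 34.63 tcp [427.  276.6 195.5] yaw 1.4 gap 0.78 F [ 1.   2.3 -2.2]
(434, -270, 195, 0) -> [-6.0, 547.0, 1.0] 0.024
78.753828270128
[226. 115.] 337 [500. 388.] [42. 18.] 83.3 z [21. 25.] rgb [100.  90.  81.]
[265. 116.] 172 [502. 344.] [10. 26.] 1.2 z [21. 24.] rgb [103.5  93.   85. ]
[352. 118.] 159 [502. 244.] [21. 10.] 88.3 z [21. 24.] rgb [105.  96.  87.]
[384. 118.] 240 [502. 206.] [12. 33.] 5.5 z [21. 23.] rgb [98.  88.  80.5]
[437. 143.] 127 [475. 137.] [29.  9.] 46.2 z [11. 13.] rgb [186. 171. 160.]
[421. 176.] 917 [436. 155.] [74. 42.] 33.9 z [17. 18.] rgb [38. 35. 34.]
[497. 158.] 266 [459.  62.] [28. 14.] 77.6 z [11. 16.] rgb [109.  64.  37.]
[174. 190.] 1530 [408. 449.] [ 25. 189.] 1.1 z [20. 26.] rgb [222. 190.  63.]
8097 [415.99695752 241.00940353  21.63911983] [454.9402971  308.99966875  49.97347694] [213. 203. 189.]
((435.6046142578125, 275.1534118652344), (37.9256591796875, 68.4125747680664), 1.0858993530273438)
```

Emit:
step_arm(increments=[[0, 25, 0, 0, 0.6], [0, 60, 0, 0, 0.6], [0, 98, 0, 0, 0.6], [0, 136, 0, 0, 0.6], [0, 174, 0, 0, 0.6], [0, 212, 0, 0, 0.6], [0, 250, 0, 0, 0.6], [0, 288, 0, 0, 0.6]])

```text
t: 35.35
tcp_pos: [0.434, -0.0127, 0.1934]
ee_rot: [1.0, 0.012, 0.0, 0.0]
force: [0.3, 1.1, -1.4]
finger_gap: 0.78
grip_force: 78.8
```

Emit:
step_arm(increments=[[0, 38, 0, 0, 0.6], [0, 76, 0, 0, 0.6], [0, 114, 0, 0, 0.6], [0, 152, 0, 0, 0.6], [-2, 190, 0, 0, 0.6], [-4, 225, 0, 0.01, 0.6], [-6, 250, 0, 0.02, 0.6], [-6, 257, 0, 0.024, 0.6]])

```text
t: 36.02
tcp_pos: [0.4342, -0.2715, 0.1933]
ee_rot: [1.0, -0.002, 0.0, 0.001]
force: [0.9, -0.0, -0.6]
finger_gap: 0.781
grip_force: 78.8
```

Run:
```python
from h import *
o=env.observe();inc([(426,-270,-19,0)]);print(o['grip_force'])
```

```text
t 36.02 tcp [ 434.2 -271.5  193.3] yaw -0.2 gap 0.781 F [ 0.9 -0.  -0.6]
(426, -270, -19, 0) -> [-8.0, -2.0, 212.0] -0.003
78.83618206789833
```

Emit:
step_arm(increments=[[-4, -1, 35, 0, 0.6], [-9, -2, 75, 0, 0.6], [-9, -2, 115, 0, 0.6], [-9, -2, 150, 0, 0.6], [-9, -2, 180, 0, 0.6], [-9, -2, 200, 0, 0.6], [-9, -2, 210, 0, 0.6], [-9, -2, 212, 0, 0.6]])

```text
t: 36.68
tcp_pos: [0.4245, -0.2649, -0.0204]
ee_rot: [1.0, 0.0, -0.001, -0.001]
force: [-0.1, -0.2, -1.0]
finger_gap: 0.783
grip_force: 78.9
```

Emit:
step_arm(increments=[[0, 0, 1, 0, 0.6], [0, 0, 1, 0, 0.6], [0, 0, 1, 0, 0.95], [0, 0, 1, 0, 0.95], [0, 0, 1, 0, 0.95], [0, 0, -10, 0, 0.95], [0, 0, -35, 0, 0.95], [0, 0, -70, 0, 0.95]])

```text
t: 37.35
tcp_pos: [0.424, -0.265, 0.0507]
ee_rot: [1.0, -0.0, -0.002, -0.001]
force: [1.1, -0.3, -0.2]
finger_gap: 0.95
grip_force: 0.0
```

Emit:
step_arm(increments=[[0, 0, -15, -0.12, 0.58], [0, 0, -30, -0.24, 0.58], [0, 0, -30, -0.36, 0.58], [0, 0, -30, -0.48, 0.58], [0, 0, -30, -0.6, 0.58], [0, 0, -30, -0.72, 0.58], [0, 0, -30, -0.84, 0.58], [0, 0, -30, -0.96, 0.58]])

```text
t: 38.02
tcp_pos: [0.4257, -0.2661, 0.0821]
ee_rot: [0.886, 0.464, 0.0, 0.0]
force: [-0.4, 1.1, -0.0]
finger_gap: 0.583
grip_force: 0.0
```

Run:
```python
from h import *
im,d,K,T,ci=shot('top');P=pts(d,K,T)*1000
silver(im,P)
im,d,K,T,ci=shot('wrist');P=pts(d,K,T)*1000
silver(im,P)
o=env.observe();inc([(432,-270,60,90),(432,-270,-19,90)])
```

```text
[441. 244.] 94 [ 489. -457.] [22. 68.] 0.2 z [23. 26.] rgb [139. 134. 133.]
[236. 261.] 268 [448. 142.] [73. 48.] 6.9 z [17. 23.] rgb [62. 49. 45.]
[440. 261.] 98 [ 446. -454.] [24. 56.] 84.0 z [18. 23.] rgb [242.5 226.  158.5]
[571. 260.] 261 [ 443. -850.] [182.  25.] 85.9 z [20. 25.] rgb [ 60.  94. 161.]
[133. 271.] 207 [408. 444.] [ 24. 178.] 1.4 z [20. 25.] rgb [242. 204.  28.]
[377. 190.] 98 [ 471. -278.] [74.  1.] 89.7 z [21. 25.] rgb [114.   85.   75.5]
[331. 196.] 2264 [ 435. -267.] [71. 33.] 88.9 z [12. 16.] rgb [213. 203. 188.]
[423. 242.] 324 [ 481. -350.] [27. 18.] 4.5 z [10. 13.] rgb [176.5 156.  124.5]
[460. 265.] 666 [ 497. -383.] [44. 12.] 16.5 z [19. 25.] rgb [85. 83. 81.]
[433. 347.] 316 [ 436. -454.] [33. 20.] 61.2 z [17. 18.] rgb [209. 178. 127.]
t 38.12 tcp [ 425.7 -266.2   81.9] yaw 55.1 gap 0.58 F [ 0.1 -0.   0.1]
(432, -270, 60, 90) -> [0.0, 7.0, 22.0] -0.609
(432, -270, -19, 90) -> [0.0, 7.0, 101.0] -0.609
```

Emit:
step_arm(increments=[[2, 3, 0, -0.12, 0.5], [3, 6, 0, -0.24, 0.5], [3, 6, 0, -0.36, 0.5], [3, 6, 0, -0.48, 0.5], [3, 6, 10, -0.59, 0.5], [3, 6, 25, -0.59, 0.5], [3, 6, 35, -0.59, 0.5], [3, 6, 35, -0.59, 0.5]])

```text
t: 38.78
tcp_pos: [0.431, -0.2663, 0.0446]
ee_rot: [0.716, 0.698, -0.0, -0.001]
force: [-1.2, 0.7, 0.4]
finger_gap: 0.502
grip_force: 0.0
```

Run:
```python
from h import *
im,d,K,T,ci=shot('wrist');P=pts(d,K,T)*1000
silver(im,P)
o=env.observe();inc([(433,-267,-19,89)])
tz=o['tcp_pos'][2]*1000
m=(P[...,2]>tz+24)&(P[...,2]<tz+50)&(abs(P[...,0]-433)<45)&(abs(P[...,1]+267)<20);q=P[m];print(q.min(0).round(),q.max(0).round())
for x0 in range(445,485,3): print(x0,int(max(P[...,2][(abs(P[...,0]-x0)<2)&(abs(P[...,1]+255)<6)&(P[...,2]<70)],default=-1)),end=' ')
```

```text
[381. 106.] 1441 [ 470. -206.] [  4. 155.] 0.2 z [20. 25.] rgb [76. 73. 70.]
[328. 215.] 3030 [ 435. -267.] [32. 71.] 0.0 z [12. 16.] rgb [205. 195. 180.]
[427. 349.] 181 [ 514. -382.] [ 2. 11.] 89.9 z [19. 25.] rgb [82. 80. 80.]
t 38.83 tcp [ 431.4 -266.5   45.3] yaw 88.6 gap 0.499 F [-0.2  1.   0.1]
(433, -267, -19, 89) -> [-0.0, 2.0, 64.0] -0.007
[ 397. -279.   69.] [ 467. -255.   95.]
445 11 448 10 451 69 454 69 457 0 460 0 463 0 466 0 469 14 472 29 475 47 478 48 481 33 484 33
```

Emit:
step_arm(increments=[[0, 1, 12, 0, 0.5], [0, 1, 24, 0, 0.5], [0, 1, 36, 0, 0.5], [0, 1, 47, 0, 0.5], [0, 1, 56, 0, 0.5], [0, 1, 62, 0, 0.5], [0, 1, 64, 0, 0.5], [0, 1, 64, 0, 0.5]])

```text
t: 39.5
tcp_pos: [0.433, -0.2669, -0.0185]
ee_rot: [0.715, 0.7, -0.0, -0.0]
force: [0.1, -0.1, -0.5]
finger_gap: 0.502
grip_force: 0.0
```

Emit:
step_arm(increments=[[0, 0, 0, 0, 0.2], [0, 0, 0, 0, 0.2], [0, 0, 0, 0, 0.2], [0, 0, 0, 0, 0.2], [0, 0, 0, 0, 0.2], [0, 0, 0, 0, 0.2], [0, 0, 0, 0, 0.2], [0, 0, 0, 0, 0.2]], newtons=60)

```text
t: 40.17
tcp_pos: [0.4336, -0.2673, -0.0174]
ee_rot: [0.715, 0.7, 0.0, 0.0]
force: [-2.7, 0.9, 7.1]
finger_gap: 0.334
grip_force: 59.5
```

Emit:
step_arm(increments=[[0, 0, -5, 0, 0.2], [0, 0, -20, 0, 0.2], [0, 0, -50, 0, 0.2], [0, 0, -85, 0, 0.2], [0, 0, -125, 0, 0.2], [0, 0, -165, 0, 0.2], [0, 0, -205, 0, 0.2], [0, 0, -240, 0, 0.2]])

```text
t: 40.83
tcp_pos: [0.433, -0.2669, 0.225]
ee_rot: [0.715, 0.7, 0.0, 0.001]
force: [1.1, -0.4, -1.4]
finger_gap: 0.331
grip_force: 59.5
```

Emit:
step_arm(increments=[[35, 0, 0, 0, 0.2], [72, 0, 0, 0, 0.2], [110, 0, 0, 0, 0.2], [148, 0, 0, 0, 0.2], [186, 0, 0, 0, 0.2], [224, 0, 0, 0, 0.2], [262, 0, 0, 0, 0.2], [300, 0, 0, 0, 0.2]])

```text
t: 41.5
tcp_pos: [0.4388, 0.0347, 0.2223]
ee_rot: [0.715, 0.7, 0.0, 0.0]
force: [1.5, -0.3, -1.2]
finger_gap: 0.333
grip_force: 59.5
```

Run:
```python
from h import *
o=env.observe();inc([(529,44,222,88),(529,44,46,88)]);print(o['grip_force'])
```

```text
t 41.5 tcp [438.8  34.7 222.3] yaw 88.8 gap 0.333 F [ 1.5 -0.3 -1.2]
(529, 44, 222, 88) -> [11.0, 90.0, 0.0] 0.014
(529, 44, 46, 88) -> [11.0, 90.0, 176.0] 0.014
59.53540388261899
```

Emit:
step_arm(increments=[[3, 25, 0, 0.014, 0.2], [6, 50, 0, 0.014, 0.2], [9, 75, 0, 0.014, 0.2], [11, 90, 10, 0.014, 0.2], [11, 90, 40, 0.014, 0.2], [11, 90, 70, 0.014, 0.2], [11, 90, 95, 0.014, 0.2], [11, 90, 95, 0.014, 0.2]])

```text
t: 42.17
tcp_pos: [0.526, 0.0418, 0.1226]
ee_rot: [0.719, 0.695, -0.003, -0.003]
force: [-1.3, 0.1, -1.7]
finger_gap: 0.331
grip_force: 59.8
```

Run:
```python
from h import *
o=env.observe();inc([(529,44,46,88)]);print(o['grip_force'])
im,d,K,T,ci=shot('wrist');P=pts(d,K,T)*1000
f=(P[...,2]>66)&(P[...,2]<90)&(abs(P[...,1]-43)<42)&(P[...,0]>485)&(P[...,0]<650)
n,l,s,c=cv2.connectedComponentsWithStats(f.astype(np.uint8))
for i in range(1,n):
    if s[i,4]>150: r=cv2.minAreaRect(P[l==i][:,:2].astype(np.float32));print('in drawer',r)
m=(P[...,2]>135)&(P[...,2]<168)&(abs(P[...,0]-529)<20)&(abs(P[...,1]-44)<60);q=P[m];print('held',q.min(0),q.max(0))
```

```text
t 42.17 tcp [526.   41.8 122.6] yaw 88.0 gap 0.331 F [-1.3  0.1 -1.7]
(529, 44, 46, 88) -> [2.0, 3.0, 77.0] -0.0
59.760323704686016
in drawer ((588.732177734375, 32.2635612487793), (62.44204330444336, 34.83502197265625), 89.8325424194336)
held [509.0012752    6.16265694 139.08897686] [548.99274504  78.10115162 167.94081512]
```

Emit:
step_arm(increments=[[1, 0, 15, 0, 0.2], [1, 0, 30, 0, 0.2], [1, 0, 45, 0, 0.2], [1, 0, 58, 0, 0.2], [1, 0, 67, 0, 0.2], [1, 0, 73, 0, 0.2], [1, 0, 75, 0, 0.2], [1, 0, 75, 0, 0.2]])

```text
t: 42.88
tcp_pos: [0.5301, 0.043, 0.0524]
ee_rot: [0.719, 0.695, 0.0, 0.0]
force: [0.5, -0.4, -1.6]
finger_gap: 0.329
grip_force: 59.8
```

Emit:
step_arm(increments=[[0, 0, 0, 0, 0.2], [0, 0, 0, 0, 0.4], [0, 0, 0, 0, 0.5], [0, 0, 0, 0, 0.5], [0, 0, 0, 0, 0.5], [0, 0, -10, 0, 0.5], [0, 0, -35, 0, 0.5], [0, 0, -70, 0, 0.5]])

```text
t: 43.55
tcp_pos: [0.5277, 0.0429, 0.1211]
ee_rot: [0.719, 0.695, -0.002, -0.002]
force: [0.8, 0.6, 0.1]
finger_gap: 0.499
grip_force: 0.0
```

Emit:
step_arm(increments=[[0, 0, -30, 0, 0.2], [0, 0, -65, 0, 0.2], [0, 0, -100, 0, 0.2], [0, -30, -120, 0, 0.2], [0, -65, -120, 0, 0.0], [0, -100, -120, 0, 0.0], [0, -130, -120, 0, 0.0], [0, -150, -120, 0, 0.0]])

```text
t: 44.22
tcp_pos: [0.3768, 0.0482, 0.2423]
ee_rot: [0.719, 0.695, -0.0, -0.0]
force: [-0.1, 0.9, -0.8]
finger_gap: 0.003
grip_force: 0.0
```

Run:
```python
from h import *
o=env.observe();inc([(400,48,60,0)]);print(o['joint_pos'].round(2))
for cam in ('wrist','top'):
    im,d,K,T,ci=shot(cam);P=pts(d,K,T)*1000
    f=(P[...,2]>66)&(P[...,2]<110)&(abs(P[...,1]-43)<43)&(P[...,0]>485)&(P[...,0]<640)
    n,l,s,c=cv2.connectedComponentsWithStats(f.astype(np.uint8))
    for i in range(1,n):
        if s[i,4]>50: r=cv2.minAreaRect(P[l==i][:,:2].astype(np.float32));print(cam,'in drawer',r,np.percentile(P[l==i][:,2],[50,98]),np.median(im[l==i],0))
    silver(im,P)
    b=(abs(P[...,2]-94)<4)&(abs(P[...,0]-428)<15)&(abs(P[...,1]-48)<50);print('bar',np.median(P[b],0),np.percentile(P[b],[2,98],axis=0).round().tolist())
```

```text
t 44.22 tcp [376.8  48.2 242.3] yaw 88.0 gap 0.003 F [-0.1  0.9 -0.8]
(400, 48, 60, 0) -> [1.0, 23.0, 182.0] 1.536
[ 0.12 -0.09  2.07  0.    1.16  0.16]
wrist in drawer ((528.5194702148438, 42.49069595336914), (70.856201171875, 36.167057037353516), 86.45915222167969) [71.53101101 78.01145589] [196. 185. 171.]
wrist in drawer ((587.664306640625, 31.64655113220215), (34.86578369140625, 63.157135009765625), 0.2035643756389618) [71.2344122  78.45509401] [160. 152. 140.]
[420.  33.] 267 [502. 216.] [11. 33.] 0.1 z [21. 25.] rgb [88. 79. 71.]
[367. 100.] 1444 [447. 143.] [72. 47.] 6.5 z [17. 19.] rgb [36. 33. 32.]
[387. 165.] 297 [468.  52.] [30. 25.] 86.8 z [12. 16.] rgb [106.  64.  37.]
[400. 239.] 174 [480. -69.] [81. 39.] 53.4 z [20. 25.] rgb [89. 79. 71.]
bar [434.15083342  49.73596251  93.78098823] [[429.0, 7.0, 90.0], [442.0, 91.0, 96.0]]
top in drawer ((590.7496948242188, 31.99461555480957), (60.89108657836914, 34.6264533996582), 88.85832977294922) [72.45187925 80.84854004] [232. 227. 216.]
top in drawer ((530.7051391601562, 41.36826705932617), (70.08078002929688, 34.462745666503906), 89.33171844482422) [72.80943201 80.41423157] [246. 243. 236.]
[431. 244.] 173 [ 499. -437.] [ 41. 109.] 0.8 z [22. 26.] rgb [140. 134. 133.]
[436. 261.] 204 [ 445. -443.] [61. 42.] 3.3 z [17. 23.] rgb [244. 227. 160.]
[571. 260.] 255 [ 444. -850.] [180.  26.] 86.2 z [20. 25.] rgb [ 63.  95. 164.]
[490. 266.] 104 [ 427. -601.] [32. 60.] 25.7 z [11. 16.] rgb [235. 227. 209.]
[132. 271.] 220 [408. 437.] [ 24. 166.] 1.4 z [20. 26.] rgb [246.  216.   19.5]
bar [437.81287965  17.85947997  94.486868  ] [[430.0, 3.0, 90.0], [441.0, 32.0, 98.0]]
```

Run:
```python
from h import *
def brass(im,P,nm):
    hsv=cv2.cvtColor(im,cv2.COLOR_RGB2HSV)
    m=((hsv[...,0]>12)&(hsv[...,0]<32)&(hsv[...,1]>45)&(hsv[...,2]>110)&(P[...,2]>3)&(P[...,2]<40)&(P[...,0]>.39*1000)&(P[...,0]<950)&(abs(P[...,1])<1000)).astype(np.uint8)
    n,l,s,c=cv2.connectedComponentsWithStats(m)
    for i in range(1,n):
        if s[i,4]<40: continue
        k=l==i; r=cv2.minAreaRect(P[k][:,:2].astype(np.float32))
        print(nm,c[i].round(),s[i,4],np.round(r[0]),np.round(r[1]),round(r[2]),'z',np.percentile(P[k][:,2],[50,95]).round(),np.median(im[k],0))
for n in ('top1','w1','scene1'):
    f=np.load(n+'.npz');brass(f['im'],pts(f['d'],f['K'],f['T'])*1000,n)
im,d,K,T,ci=shot('top');P=pts(d,K,T)*1000;brass(im,P,'now')
f=np.load('top1.npz');P1=pts(f['d'],f['K'],f['T'])*1000
for nm,I,Q in (('now',im,P),('t0',f['im'],P1)):
    print(nm);
    for v in range(254,280,3): print(v,[(int(Q[v,u,2]),I[v,u].tolist()) for u in range(478,504,4)])
```

```text
top1 [ 60. 138.] 137 [820. 686.] [24. 82.] 86 z [26. 38.] [129.  98.  65.]
top1 [446. 132.] 353 [ 836. -491.] [65. 55.] 79 z [28. 34.] [232. 187. 119.]
top1 [386. 133.] 70 [ 832. -306.] [56. 17.] 52 z [24. 38.] [171.5 144.5  50.5]
top1 [417. 134.] 52 [ 825. -406.] [78. 34.] 72 z [17. 26.] [176.5 151.  122.5]
top1 [ 68. 154.] 64 [766. 663.] [73.  2.] 84 z [22. 37.] [134.  101.5  66. ]
top1 [301. 211.] 79 [589. -50.] [229.   3.] 0 z [30. 35.] [187. 170. 147.]
top1 [152. 186.] 72 [662. 400.] [19. 34.] 79 z [23. 37.] [158. 142. 119.]
top1 [177. 183.] 113 [670. 327.] [61. 20.] 89 z [23. 36.] [159. 145. 126.]
top1 [205. 183.] 53 [671. 243.] [20. 23.] 76 z [23. 34.] [159. 143. 123.]
top1 [604. 200.] 250 [ 621. -949.] [52. 58.] 2 z [18. 24.] [205.5 150.5  83.5]
top1 [177. 202.] 93 [617. 318.] [62. 22.] 90 z [36. 39.] [151. 138. 122.]
top1 [ 63. 244.] 307 [478. 670.] [ 42. 126.] 78 z [ 8. 13.] [253. 239.   0.]
top1 [ 89. 244.] 289 [478. 587.] [119.  39.] 3 z [ 8. 12.] [253. 238.   0.]
top1 [403. 245.] 345 [ 482. -352.] [83. 62.] 0 z [ 7. 13.] [239. 224. 176.]
top1 [151. 240.] 60 [505. 396.] [
[... 4609 characters left out ...]
), (6, [248, 242, 236]), (1, [245, 208, 200])]
269 [(12, [250, 248, 244]), (12, [238, 233, 226]), (14, [245, 238, 227]), (14, [237, 229, 215]), (10, [229, 218, 201]), (-3, [173, 161, 142]), (0, [169, 158, 140])]
272 [(8, [250, 248, 245]), (-4, [214, 202, 185]), (7, [209, 197, 177]), (-4, [173, 163, 144]), (-3, [173, 163, 143]), (-8, [171, 161, 144]), (-1, [170, 160, 140])]
275 [(8, [249, 247, 242]), (-5, [196, 184, 166]), (-7, [187, 174, 156]), (-6, [175, 165, 146]), (2, [175, 165, 147]), (0, [174, 165, 145]), (-2, [172, 163, 143])]
278 [(1, [221, 213, 201]), (-4, [137, 127, 111]), (2, [136, 125, 110]), (-2, [138, 128, 113]), (0, [141, 131, 115]), (1, [137, 127, 114]), (-6, [137, 128, 113])]
```

Emit:
step_arm(increments=[[0, 0, 40, 0, 0], [0, 0, 80, 0, 0], [0, 0, 120, 0, 0], [0, 0, 150, 0, 0], [0, 0, 175, 0, 0], [0, 0, 188, 0, 0], [0, 0, 188, 0, 0], [0, 0, 188, 0, 0]])

```text
t: 45.03
tcp_pos: [0.3804, 0.0482, 0.0537]
ee_rot: [0.719, 0.695, -0.001, -0.0]
force: [-0.2, -0.5, 0.1]
finger_gap: 0.001
grip_force: 0.0
```

Emit:
step_arm(increments=[[0, 15, 0, 0, 0], [0, 35, 0, 0, 0], [0, 55, 0, 0, 0], [0, 77, 0, 0, 0], [0, 100, 0, 0, 0], [0, 122, 0, 0, 0], [0, 142, 0, 0, 0], [0, 155, 0, 0, 0]])

```text
t: 45.7
tcp_pos: [0.538, 0.0429, 0.0558]
ee_rot: [0.719, 0.695, 0.001, 0.001]
force: [-5.3, 0.8, 1.3]
finger_gap: -0.002
grip_force: 2.8
```

Pushing; continue slowly to the stop.

Emit:
step_arm(increments=[[0, 8, 0, 0, 0], [0, 16, 0, 0, 0], [0, 24, 0, 0, 0], [0, 31, 0, 0, 0], [0, 37, 0, 0, 0], [0, 42, 0, 0, 0], [0, 44, 0, 0, 0], [0, 44, 0, 0, 0]])

```text
t: 46.37
tcp_pos: [0.5771, 0.0413, 0.0535]
ee_rot: [0.719, 0.695, -0.001, -0.001]
force: [-7.3, -0.0, 3.4]
finger_gap: 0.002
grip_force: 3.2
```

Run:
```python
from h import *
inc([]);
im,d,K,T,ci=shot('wrist');P=pts(d,K,T)*1000
b=(abs(P[...,2]-94)<4)&(P[...,0]>575)&(P[...,0]<615)&(abs(P[...,1]-70)<16);print('bar',b.sum(),np.percentile(P[b],[2,50,98],axis=0).round().tolist())
```

```text
t 46.37 tcp [577.1  41.3  53.5] yaw 88.0 gap 0.002 F [-7.3 -0.   3.4]
bar 1907 [[592.0, 55.0, 91.0], [598.0, 74.0, 94.0], [614.0, 85.0, 95.0]]
```

Emit:
step_arm(increments=[[0, 1, 0, 0, 0], [0, 2, 0, 0, 0], [0, 3, 0, 0, 0], [0, 4, 0, 0, 0], [0, 5, 0, 0, 0], [0, 6, 0, 0, 0], [0, 6, 0, 0, 0], [0, 6, 0, 0, 0]])

```text
t: 47.08
tcp_pos: [0.5772, 0.0412, 0.0533]
ee_rot: [0.719, 0.695, -0.005, -0.005]
force: [-26.4, 1.7, 22.2]
finger_gap: -0.003
grip_force: 13.5
```

Emit:
step_arm(increments=[[0, -8, 0, 0, 0], [0, -20, 0, 0, 0], [0, -40, 0, 0, 0], [0, -60, -20, 0, 0], [0, -80, -50, 0, 0], [0, -110, -80, 0, 0], [0, -140, -120, 0, 0], [0, -170, -150, 0, 0]])

```text
t: 47.75
tcp_pos: [0.421, 0.0468, 0.1983]
ee_rot: [0.719, 0.695, 0.0, 0.0]
force: [0.0, -0.5, 0.5]
finger_gap: -0.0
grip_force: 0.0
```

Run:
```python
from h import *
inc([])
for cam in ('wrist','top'):
    im,d,K,T,ci=shot(cam);P=pts(d,K,T)*1000;hsv=cv2.cvtColor(im,cv2.COLOR_RGB2HSV)
    b=(abs(P[...,2]-94)<4)&(P[...,0]>575)&(P[...,0]<612)&(abs(P[...,1]-42)<30);print(cam,'bar',b.sum(),np.percentile(P[b],[2,50,98],axis=0).round().tolist() if b.any() else 0)
    silver(im,P)
    t=(hsv[...,0]>8)&(hsv[...,0]<22)&(hsv[...,1]>80)&(P[...,2]>125)&(P[...,2]<150)&(abs(P[...,0]-745)<50)&(abs(P[...,1]-30)<60)
    if t.sum()>20:print('tape',cv2.minAreaRect(P[t][:,:2].astype(np.float32)))
    red=((hsv[...,0]<8)|(hsv[...,0]>170))&(hsv[...,1]>150)
    m=red&(P[...,2]>75)&(P[...,2]<125)&(abs(P[...,1]+430)<65)&(abs(P[...,0]-555)<65)
    if m.sum()>20:print('handle',cv2.minAreaRect(P[m][:,:2].astype(np.float32)))
    y=(hsv[...,0]>22)&(hsv[...,0]<33)&(hsv[...,1]>150)&(abs(P[...,0]-540)<30)&(abs(P[...,1]+500)<25)
    if y.sum():print('tab',y.sum(),np.median(P[y],0))
f=np.load('top1.npz')
```

```text
t 47.75 tcp [421.   46.8 198.3] yaw 88.0 gap -0.0 F [ 0.  -0.5  0.5]
wrist bar 690 [[590.0, 13.0, 90.0], [594.0, 43.0, 94.0], [601.0, 71.0, 96.0]]
[392.  12.] 277 [502. 224.] [10. 26.] 0.9 z [21. 24.] rgb [100.  92.  84.]
[391.  42.] 148 [502. 197.] [10. 17.] 0.3 z [21. 24.] rgb [101.  93.  85.]
[335.  97.] 1867 [448. 143.] [71. 48.] 6.5 z [17. 18.] rgb [41. 38. 36.]
[372. 172.] 1005 [484.  50.] [32. 70.] 75.9 z [12. 16.] rgb [117.  70.  41.]
[381. 246.] 203 [496. -48.] [ 2. 48.] 89.4 z [19. 25.] rgb [93. 88. 80.]
top bar 73 [[593.0, 15.0, 90.0], [598.0, 46.0, 95.0], [603.0, 72.0, 98.0]]
[433. 244.] 171 [ 491. -435.] [113.  38.] 79.8 z [23. 26.] rgb [138. 132. 132.]
[436. 261.] 213 [ 447. -443.] [56. 43.] 0.3 z [17. 22.] rgb [242. 224. 157.]
[572. 260.] 245 [ 443. -850.] [179.  25.] 85.5 z [20. 25.] rgb [ 62.  95. 161.]
[489. 266.] 85 [ 427. -593.] [33. 56.] 19.8 z [11. 15.] rgb [233. 223. 204.]
[136. 271.] 179 [408. 427.] [ 24. 147.] 1.5 z [19. 25.] rgb [240. 203.  98.]
tape ((743.13037109375, 19.421817779541016), (54.47454833984375, 53.9672966003418), 26.644914627075195)
handle ((565.0145874023438, -422.5746765136719), (31.868656158447266, 74.14534759521484), 4.147493839263916)
tab 33 [ 538.55071493 -498.88545841   69.93674101]
```

```bash
python3 -c "
from h import *
f=np.load('top1.npz');P=pts(f['d'],f['K'],f['T'])*1000
b=(abs(P[...,2]-94)<4)&(P[...,0]>575)&(P[...,0]<612)&(abs(P[...,1]-42)<30);print(np.percentile(P[b],[2,50,98],axis=0).round().tolist())
print(env.sign_off())"
```

```text
[[593.0, 15.0, 91.0], [597.0, 44.0, 94.0], [602.0, 71.0, 98.0]]
the job is handed in; nothing more can be done
None
```

The job is handed in, all in the order asked: isolator turned off, hasp swung out, brass padlock flat in the tray, both cylinders on the bench (66 and 71 mm silver; no brass one found) put in the drawer and the drawer pushed to its stop, with the black padlock and tape left alone.

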